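Clear the clockmaker's bench into the parts drawer

ROBOT

A 6-joint arm with a two-finger parallel gripper is mounted at the origin on the work surface. World frame = base frame: x ahead of the robot, y to its left, z up, the work surface at z = 0. Lengths are in m, angles in rad, forces in N, time in s.
With the tool pointing down it reaches from about 0.35 to 0.725 m from the base axis. Payload 4.3 kg.
Tool frame: the origin (TCP) lies at the very end of the fingers, on their centre line; the grasp point (between the pads) lies 19 mm behind it (robot.grasp_offset is the distance from the TCP to the grasp point, in m); z points along the fingers, y is the direction in which the jaws open and shut (so a half turn about z gives the same grasp; the last joint's range is limited). The gripper opens to 85 mm and grips with 20 to 120 N. Pads are 22 mm wide; open, the fingers measure 114 mm over their backs; the gripper's body (76 mm by 85 mm) begins 54 mm behind the grasp point. The pads swing forward as they close: fully open they stand 13 mm farther back than shut.
Start: joints at [1.114, 0.377, 0.081, 1.274, 0, 1.46], TCP at [0.195, 0.541, 0.231] pointing down, gripper open.
Joint ranges: [-2.72, 2.72], [-0.84, 1.66], [-1.02, 1.22], [-1.77, 2.12], [-1.37, 1.28], [-3.14, 3.14]. Speed limits (rad/s): [2.57, 2.57, 3.14, 3.14, 3.14, 3.14].

INTERFACE

Orientations are given as a 3x3 rotation matrix whose columns are the frame's x, y, z axes.
In Python, from cell import robot gives the robot as it stands.
- The arm moves only by the shell command python3 -m creep 'ROWS' [FORCE]. ROWS is JSON, a list that holds one entry, the list of rows, each a list of 5 numbers: the shift along the tool's x, y, z in cm, then the turn about the tool's z in rad, then the finger opening in cm, from 0 to 8.54. A call has 1 to 8 rows; each row shifts and turns the commanded pose from where the row before left it, along the tool's axes as they then stand; what a row does not reach is not made up. A row lasts 1/10 s, in which the tool goes at most 50 mm and 8.59 degrees, less where a joint would pass 70% of its speed; a pose out of reach is approached as far as the arm can. A call with a gripper value outside its range is refused whole. The fingers move at their own pace and stop on an object; FORCE is the grip in N (left out, the last holds). Time passes only in rows, so rows that do not move let the fingers close. It gives the time, the measured TCP pose, the force and the opening at its end, in the units of the state.
- robot.get_state(): the state, without advancing time (a new reading comes with each control period).
- robot.grab_frame(name): name is "scene" or "top" or "wrist"; returns a dict with "color" (384x512x3 uint8, blue, green, red), "vfov" (degrees; the focal length in pixels is half the picture's height over the tangent of half this angle, whatever the lens; pixels are square), "cx", "cy" (the principal point, pixels), "xyz" and "rotation" of the camera in the world; the wrist camera has in their place "hand_eye" (4x4, takes a point from camera to tool coordinates, whose origin is the TCP and whose axes are the flange's). Camera axes: x right, y down, z forward; pixel columns grow to the right and rows downward; lengths in m; the calibration is good to about 2 mm. A picture is of the moment at which its call begins: read the wrist's pose just before it. There is no depth.
- robot.close_job(): hands the job in, once; it reports no verdict.
The state is a dict: "t": time; "joints": joint angles; "dq": joint speeds; "joint_torque": joint torques, N m; "ee_pos": TCP position; "eef_rot": TCP orientation; "force": force on the tool from outside, world axes, zero at the start; "moment": the same for the moment, N m; "finger_gap": finger opening in m.
Only numpy, scipy, OpenCV 4.12 (cv2) and the standard library are available. Lean on these libraries where they do the work, as an engineer would, in place of code of your own. Each camera call takes 0.05 s, during which the arm holds its last target.

TASK

Clear the clock repair bench: slide the carriage with the brass movement along its rail, away from the front of the parts chest, to the station at the other end of the rail until it clicks in, then pull the chest's top drawer well open, more than two thirds of its travel. Put every loose part on the bench (eyeglass, parts tin, mainspring barrel, brass wheel, steel block - whichever are there) down in that drawer, shut the drawer fully, and finally slide the carriage back until it clicks into its home station in front of the chest. Leave the oil bottle, the mug, the screwdriver stand and the amber jar where they stand.

Things in the scene. Friction and masses are not known exactly. Their poses are not given: they have to be found in the camera images.
- chest_front (a point): Front top edge, middle, of the fixed chest of two green-fronted drawers in a dark steel case, 250 deep (x) x 300 wide (y) x 170 mm high. This point lies in the plane of the shut drawer fronts, 170 mm above the bench; its -x axis is the way the drawers pull out, towards the robot.
- chest_drawer0 (a joint): Top drawer, metres pulled out: 0 shut, stop at 0.173. It may start up to 12 mm ajar. Runs stiffly (about 1 N) and stays where left. If the movement carriage is in front it hits it and cannot open.
- chest_drawer0_handle (a point): Middle of the top drawer's brass bar handle: a horizontal bar, 11 mm thick, 120 mm long across the drawer, standing 35 mm in front of the drawer front, 38 mm below the top of the chest (132 mm above the bench). A finger fits between bar and front. Moves with the drawer.
- drawer_floor (a point): On the top drawer's inner floor at the foot of its front wall, mid-width, 95 mm above the bench; axes as the chest's; moves with the drawer. The inside runs 205 mm from here along +x and 129 mm to each side (y); side walls rise 53 mm, the front 62 mm above this floor. Pulled out by q, it is open from above from here to q - 6 mm along +x; the rest is under the chest's top.
- rail: Fixed aluminium slide rail on a dark foot, 440 mm long along its y axis, 70 wide, 24 high, running across the front of the chest and on past its right end (right as seen by the robot). Axes parallel to the chest's. Origin: underside, mid-length. Grey stops at both ends; a red index mark on its robot side at each station.
- carriage (a joint): Blue carriage plate (120 x 120 x 10 mm, underside 33 mm up) with a brass clock movement (80 mm across, 40 high) fixed on it. Metres along the rail's -y (robot's right) from the left stop, 0 to 0.26. Clicks in at home 0.02 and at the far (park) station 0.24, about 2 mm of play. Slides at about 1.5 N, clicks in or out at about 4 to 7 N, stays where left. Starts at 0.05 to 0.10, before the chest.
- carriage_post (a point): Top centre of the carriage's upright steel push post with red ball top: 14 mm thick, 50 mm tall, top 93 mm above the bench, 50 mm from the plate's middle towards the robot; the movement's edge is 25 mm from the post's axis. Moves with the carriage.
- station_home (a point): Point on the rail's top midline at home station (in front of the chest); the carriage plate's middle, marked by a small red pointer on the edge towards the robot, is over it when clicked in.
- station_park (a point): The same at the far station, 220 mm along the rail's -y from home.
- loupe: Black eyeglass: round flared foot 40 mm across and 6 high, straight barrel 31 mm across above, 32 mm tall in all. May be absent. It starts loose on the bench on the robot's right. Origin: centre of its underside, z up through it.
- tin: Round aluminium parts tin with a red lid disc, 48 mm across, 20 mm tall. May be absent. It starts loose on the bench on the robot's right. Origin: centre of its underside, z up through it.
- barrel: Brass mainspring barrel, a plain drum 42 mm across, 18 mm tall. May be absent. It starts loose on the bench on the robot's right. Origin: centre of its underside, z up through it.
- wheel: Brass clock wheel: toothed disc 62 mm over the teeth, 4 mm thick, with a steel hub 16 mm across rising to 24 mm. May be absent. It starts loose on the bench on the robot's right. Origin: centre of its underside, z up through it.
- block: Dark steel bench block, 50 (x) x 34 (y) x 20 mm tall, 0.26 kg. May be absent. It starts loose on the bench on the robot's right. Origin: centre of its underside, z up through it.
- oil: Oil bottle with red cap, 38 mm across, 75 mm tall; origin at its foot. Not to be moved.
- mug: White mug, 72 mm across, 85 mm tall; origin at its foot. Not to be moved.
- stand: Yellow screwdriver stand, 70 x 70 mm, 100 mm tall; origin at its foot. Not to be moved.
- glassjar: Amber glass jar with steel lid, 58 mm across, 62 mm tall; origin at its foot. Not to be moved.

How it is judged:
On the way, in this order (a step that is already met when the one before it is completed fails the run):
1. the carriage is clicked in at the far station (within 6 mm) (value of joint carriage between 0.234 and 0.246 m), for 0.2 s.
2. the top drawer is pulled at least 115 mm open, the carriage still at the far station (all of step 1 and value of joint chest_drawer0 above 0.115 m), for 0.2 s.
3. every part present is in the top drawer (x of loupe in the frame of drawer_floor between -0.0025 and 0.2075 m and y of loupe in the frame of drawer_floor between -0.135 and 0.135 m and z of loupe in the frame of drawer_floor between -0.005 and 0.04 m and x of tin in the frame of drawer_floor between -0.0025 and 0.2075 m and y of tin in the frame of drawer_floor between -0.135 and 0.135 m and z of tin in the frame of drawer_floor between -0.005 and 0.04 m and x of barrel in the frame of drawer_floor between -0.0025 and 0.2075 m and y of barrel in the frame of drawer_floor between -0.135 and 0.135 m and z of barrel in the frame of drawer_floor between -0.005 and 0.04 m and x of wheel in the frame of drawer_floor between -0.0025 and 0.2075 m and y of wheel in the frame of drawer_floor between -0.135 and 0.135 m and z of wheel in the frame of drawer_floor between -0.005 and 0.04 m and x of block in the frame of drawer_floor between -0.0025 and 0.2075 m and y of block in the frame of drawer_floor between -0.135 and 0.135 m and z of block in the frame of drawer_floor between -0.005 and 0.04 m and value of joint chest_drawer0 above 0.05 m), for 0.2 s.
4. the top drawer is shut (within 6 mm) with the parts in it (x of loupe in the frame of drawer_floor between -0.0025 and 0.2075 m and y of loupe in the frame of drawer_floor between -0.135 and 0.135 m and z of loupe in the frame of drawer_floor between -0.005 and 0.04 m and x of tin in the frame of drawer_floor between -0.0025 and 0.2075 m and y of tin in the frame of drawer_floor between -0.135 and 0.135 m and z of tin in the frame of drawer_floor between -0.005 and 0.04 m and x of barrel in the frame of drawer_floor between -0.0025 and 0.2075 m and y of barrel in the frame of drawer_floor between -0.135 and 0.135 m and z of barrel in the frame of drawer_floor between -0.005 and 0.04 m and x of wheel in the frame of drawer_floor between -0.0025 and 0.2075 m and y of wheel in the frame of drawer_floor between -0.135 and 0.135 m and z of wheel in the frame of drawer_floor between -0.005 and 0.04 m and x of block in the frame of drawer_floor between -0.0025 and 0.2075 m and y of block in the frame of drawer_floor between -0.135 and 0.135 m and z of block in the frame of drawer_floor between -0.005 and 0.04 m and value of joint chest_drawer0 below 0.006 m), for 0.2 s.
At the end, for the whole second after the job is handed in: Every part present lies in the top drawer, its origin over the drawer floor and no more than 40 mm above it; the top drawer is shut within 6 mm; the carriage stands at its home station within 6 mm; all at rest (all of step 4 and value of joint carriage between 0.014 and 0.026 m and velocity of joint carriage between -0.01 and 0.01 m/s and linear speed of each of loupe, tin, barrel, wheel, block below 0.03 m/s); the robot touches nothing.
It fails at once if the oil bottle is moved more than 30 mm or tipped (distance of oil from where it was at the start of the episode above 0.03 m or angle between oil's own z axis and vertical above 0.5 rad).
It fails at once if the mug is moved more than 30 mm or tipped (distance of mug from where it was at the start of the episode above 0.03 m or angle between mug's own z axis and vertical above 0.5 rad).
It fails at once if the screwdriver stand is moved more than 30 mm or tipped (distance of stand from where it was at the start of the episode above 0.03 m or angle between stand's own z axis and vertical above 0.5 rad).
It fails at once if the amber jar is moved more than 30 mm or tipped (distance of glassjar from where it was at the start of the episode above 0.03 m or angle between glassjar's own z axis and vertical above 0.5 rad).
Of loupe, tin, barrel, wheel, block only 3 to 5 are there at a start; the rules pass over those that are not, and their reading is None.
At some moment in a run one of loupe, tin, barrel, wheel, block may be knocked a few centimetres aside while the robot is not near it.
Once in a run the grip may slacken for a moment while it holds something.
It also fails if it takes over 210 s, if anything falls off the work surface, if the arm or the gripper's body presses on something with over 40 N, if the wrist force passes 120 N, or if a joint passes its speed limit or range.

## Working session

There is one attempt and no reset: what is moved stays moved. The work goes in short steps, Python scripts to look and compute and a shell command to move; the robot and the scene stay as the last step left them, time stands still between calls to the robot, and variables do not carry over. Pictures are saved under pics/ and viewed, and the job is handed in when it is done.

```bash
ls; mkdir -p pics
python3 - <<'E'
from cell import robot
import cv2
s=robot.get_state(); print(s)
for n in("scene","top","wrist"):
    f=robot.grab_frame(n); cv2.imwrite(f"pics/{n}0.png",f["color"]); print(n,{k:v for k,v in f.items() if k!="color"})
print(robot.grasp_offset)
E
```

```text
pics
{'t': 0.0, 'joints': array([ 1.11369136e+00,  3.78100248e-01,  7.96432989e-02,  1.27436563e+00,
       -4.93231478e-05,  1.46049444e+00]), 'dq': array([ 2.20979487e-05, -1.33832687e-03, -1.00221866e-03,  2.73061879e-04,
       -2.84458739e-04, -5.64567973e-05]), 'joint_torque': array([ 2.34463796e-04, -4.63604629e+01,  2.69875127e+01,  2.08410400e-02,
       -1.47766009e-04,  2.85160333e-06]), 'ee_pos': array([0.19516605, 0.54018953, 0.23034636]), 'eef_rot': array([[-9.40464070e-01,  3.39892057e-01, -8.50029015e-04],
       [ 3.39893076e-01,  9.40462286e-01, -1.83998895e-03],
       [ 1.74022601e-04, -2.01936247e-03, -9.99997946e-01]]), 'force': array([-0.02772206, -0.45803767, -0.3579339 ]), 'moment': array([-0.03079606,  0.05746927, -0.02349805]), 'finger_gap': 0.08567198553311993}
scene {'vfov': 57.875604167689524, 'cx': 248.78406283694872, 'cy': 195.19852917961637, 'xyz': array([ 1.12068433, -0.47709293,  0.70673157]), 'rotation': array([[ 0.68984607,  0.42154272, -0.58856957],
       [ 0.72357856, -0.42772335,  0.54174421],
       [-0.02337662, -0.79959644, -0.60008255]])}
top {'vfov': 52.34198329241208, 'cx': 252.36836732335289, 'cy': 188.7877340894504, 'xyz': array([0.409363  , 0.01066302, 1.14149689]), 'rotation': array([[ 0.01421487, -0.98667331,  0.16209168],
       [-0.99978427, -0.01156993,  0.01724985],
       [-0.01514458, -0.16230192, -0.98662492]])}
wrist {'vfov': 61.50988367748026, 'cx': 256.8156250249143, 'cy': 189.09637052326053, 'hand_eye': array([[-3.01226046e-05, -9.49783993e-01, -3.12906320e-01,
         7.92521371e-02],
       [ 9.99999964e-01,  5.48848710e-05, -2.62862621e-04,
         6.27695105e-04],
       [ 2.66836533e-04, -3.12906317e-01,  9.49783957e-01,
        -1.42910014e-01],
       [ 0.00000000e+00,  0.00000000e+00,  0.00000000e+00,
         1.00000000e+00]])}
0.0187
```

View pics/scene0.png

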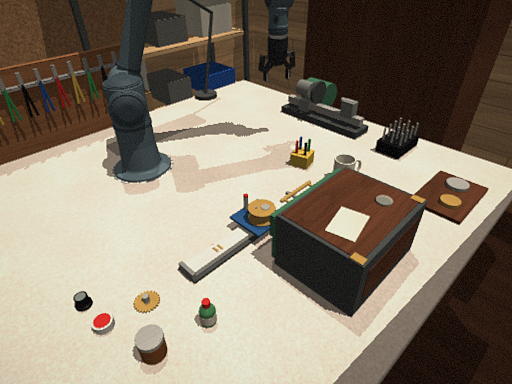

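View pics/top0.png

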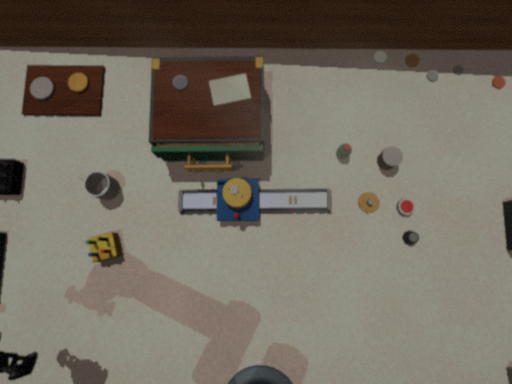

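View pics/wrist0.png

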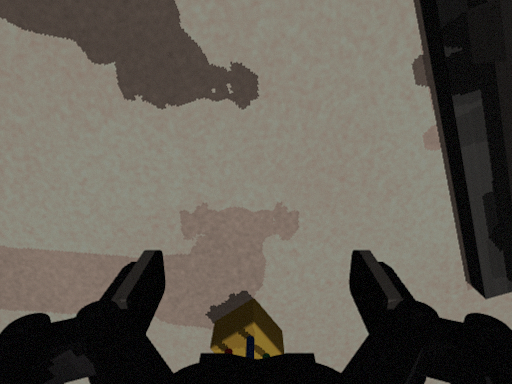

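The pictures show the wheel (369,203), tin (406,207) and loupe (411,238) in the top view. No barrel or block is visible. The carriage is at (238,200), the oil at (346,149), the jar at (391,157), the mug at (98,185) and the stand at (102,247). I'll enlarge the view and measure.

```bash
cat > h.py <<'E'
import numpy as np, cv2
from cell import robot
def cam(n):
    s=robot.get_state(); f=robot.grab_frame(n)
    if n=="wrist":
        H=np.array(f["hand_eye"]); R=s["eef_rot"]@H[:3,:3]; p=s["ee_pos"]+s["eef_rot"]@H[:3,3]
    else: R=f["rotation"]; p=f["xyz"]
    F=192/np.tan(np.radians(f["vfov"]/2))
    return f["color"],(R,p,F,f["cx"],f["cy"])
def ray(c,u,v,z):
    R,p,F,cx,cy=c; d=R@np.array([(u-cx)/F,(v-cy)/F,1]); return p+d*(z-p[2])/d[2]
def proj(c,P):
    R,p,F,cx,cy=c; q=R.T@(np.array(P)-p); return np.array([cx+F*q[0]/q[2],cy+F*q[1]/q[2]])
def blobs(img,lo,hi,amin=15,roi=None):
    h=cv2.cvtColor(img,cv2.COLOR_BGR2HSV); m=cv2.inRange(h,np.array(lo),np.array(hi))
    if roi: k=np.zeros_like(m); x0,y0,x1,y1=roi; k[y0:y1,x0:x1]=255; m&=k
    n,l,st,ce=cv2.connectedComponentsWithStats(m)
    return [(ce[i].round(1),st[i].tolist()) for i in range(1,n) if st[i,4]>=amin]
def crop(img,x0,y0,x1,y1,k,name): cv2.imwrite("pics/"+name,cv2.resize(img[y0:y1,x0:x1],None,fx=k,fy=k,interpolation=cv2.INTER_CUBIC))
E
python3 - <<'E'
from h import *
i,c=cam("top")
crop(i,140,50,340,230,4,"t1.png"); crop(i,330,130,430,250,5,"t2.png")
E
```

```text
(no output)
```

View pics/t1.png

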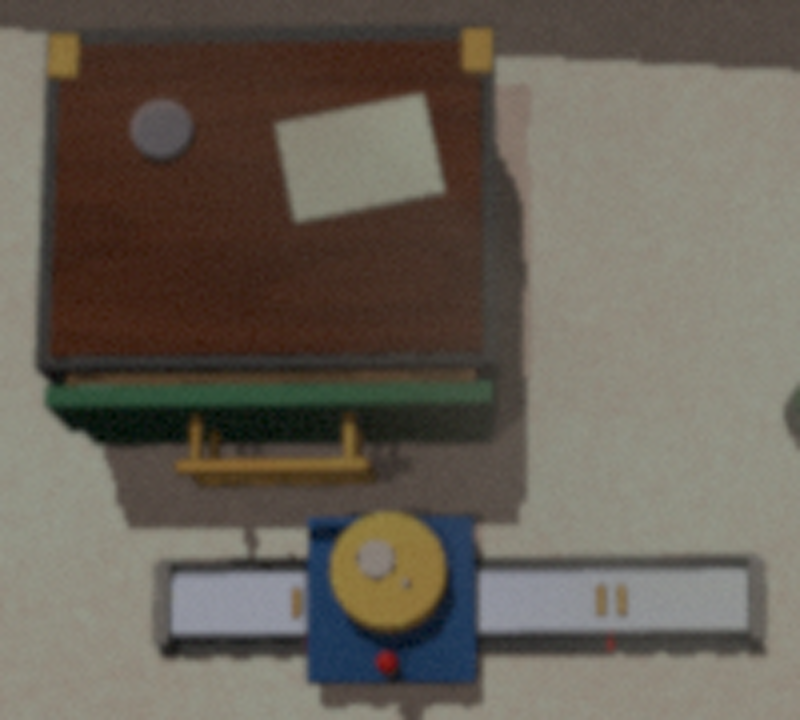

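View pics/t2.png

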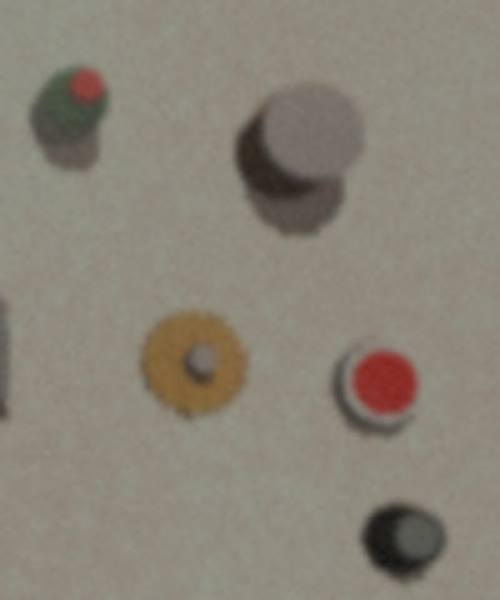

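Run:
```python
from h import *
i,c=cam("top")
q=lambda n,u,v,z:print(n,ray(c,u,v,z).round(4))
T1=lambda u,v:(u/4+140-.4,v/4+50-.4); T2=lambda u,v:(u/5+330-.4,v/5+130-.4)
q("post",*T1(387,662),.088)
for a in [(177,464),(370,464)]: q("handle",*T1(*a),.137)
for a in [(308,517),(477,515),(308,683),(476,683)]: q("plate",*T1(*a),.043)
q("parkmark",*T1(610,643),.018)
for a in [(157,565),(765,560),(163,640),(763,633)]: q("railends",*T1(*a),.024)
for a in [(45,385),(492,383)]: q("drawerfronttop",*T1(*a),.16)
for a in [(42,362),(494,360),(55,30),(490,30)]: q("chesttop",*T1(*a),.17)
q("wheel",*T2(194,363),.004); q("hub",*T2(203,358),.024)
q("tin",*T2(386,382),.02); q("loupe",*T2(418,536),.032)
q("oil",*T2(87,83),.075); q("jar",*T2(313,130),.062)
q("stand",102,247,.05);q("mug",98,185,.085)
```

```text
post [0.5098 0.0714 0.088 ]
handle [0.6343 0.2099 0.137 ]
handle [0.6356 0.0825 0.137 ]
plate [0.6175 0.1328 0.043 ]
plate [0.6203 0.0118 0.043 ]
plate [0.4986 0.1293 0.043 ]
plate [0.5001 0.0111 0.043 ]
parkmark [ 0.5323 -0.0852  0.018 ]
railends [0.5844 0.2437 0.024 ]
railends [ 0.5932 -0.1966  0.024 ]
railends [0.5297 0.2369 0.024 ]
railends [ 0.5402 -0.1942  0.024 ]
drawerfronttop [0.6808 0.2938 0.16  ]
drawerfronttop [0.685  0.0029 0.16  ]
chesttop [0.6933 0.2937 0.17  ]
chesttop [0.6975 0.0019 0.17  ]
chesttop [0.9234 0.298  0.17  ]
chesttop [0.9252 0.0068 0.17  ]
wheel [ 0.5605 -0.309   0.004 ]
hub [ 0.5608 -0.3086  0.024 ]
tin [ 0.5487 -0.4139  0.02  ]
loupe [ 0.4605 -0.4229  0.032 ]
oil [ 0.7088 -0.2346  0.075 ]
jar [ 0.6863 -0.3641  0.062 ]
stand [0.4198 0.4454 0.05  ]
mug [0.5885 0.4557 0.085 ]
```

```bash
cat >> h.py <<'E'
def go(x,y,z,yaw=None):
    s=robot.get_state(); R=s["eef_rot"]; d=R.T@(np.array([x,y,z])-s["ee_pos"])*100
    a=np.degrees(np.arctan2(R[1,0],R[0,0]))
    print("tool shift cm",d.round(2),"yaw",a.round(2),"ee",s["ee_pos"].round(4),"F",s["force"].round(1),"gap",round(s["finger_gap"],4),"t",round(s["t"],2))
    if yaw is not None: print("turn",np.radians(-((yaw-a+180)%360-180)).round(3))
E
python3 -m creep '[[[0,0,0,-0.12,8.5],[0,0,0,-0.12,8.5],[0,0,0,-0.12,8.5],[0,0,0,0,8.5]]]'
python3 -c "
from h import *
go(.5105,.0714,.2,181)"
```

```text
t: 0.65
ee_pos: [0.1954, 0.5407, 0.2312]
eef_rot: [[-1.0, -0.013, -0.0], [-0.013, 1.0, -0.0], [0.0, -0.0, -1.0]]
force: [-0.4, -0.3, 0.0]
finger_gap: 0.0849
tool shift cm [-30.9  -47.33   3.12] yaw -179.26 ee [0.1954 0.5407 0.2312] F [-0.4 -0.3  0. ] gap 0.0849 t 0.65
turn -0.004
```

```bash
python3 -m creep '[[[-2,-3.1,0,0,8.5],[-2,-3.1,0,0,8.5],[-2,-3.1,0,0,8.5],[-2,-3.1,0,0,8.5],[-2,-3.1,0,0,8.5],[-2,-3.1,0,0,8.5],[-2,-3.1,0,0,8.5],[0,0,0,0,8.5]]]'
python3 -c "
from h import *
go(.5105,.0714,.2,181)"
```

```text
t: 1.45
ee_pos: [0.3401, 0.3228, 0.2314]
eef_rot: [[-1.0, -0.005, 0.001], [-0.005, 1.0, -0.001], [-0.001, -0.001, -1.0]]
force: [0.4, -0.1, 0.6]
finger_gap: 0.0849
tool shift cm [-16.91 -25.22   3.18] yaw -179.71 ee [0.3401 0.3228 0.2314] F [ 0.4 -0.1  0.6] gap 0.0849 t 1.45
turn -0.012
```

```bash
python3 -m creep '[[[-2.1,-3.1,0,0,5],[-2.1,-3.1,0,0,5],[-2.1,-3.1,0,0,5],[-2.1,-3.1,0,0,5],[-2.1,-3.1,0,0,5],[-2.1,-3.1,0,0,5],[-2.1,-3.1,0,0,5],[-2.2,-3.4,0,-0.01,5]]]'
python3 -m creep '[[[0,0,1.5,0,5],[0,0,1.5,0,5]]]'
python3 - <<'E'
from h import *
i,c=cam("wrist"); cv2.imwrite("pics/w1.png",i)
print(proj(c,[.5105,.0714,.088]))
for z in (.055,): go(.5105,.0714,z,181)
E
```

```text
t: 2.25
ee_pos: [0.5113, 0.0766, 0.2314]
eef_rot: [[-1.0, -0.022, 0.0], [-0.022, 1.0, 0.001], [-0.0, 0.001, -1.0]]
force: [-0.1, 0.6, 0.3]
finger_gap: 0.05
t: 2.45
ee_pos: [0.5119, 0.0765, 0.2012]
eef_rot: [[-1.0, -0.019, 0.001], [-0.019, 1.0, 0.001], [-0.001, 0.001, -1.0]]
force: [0.6, -0.7, -0.4]
finger_gap: 0.05
[250.51131577 181.20615512]
tool shift cm [-0.12 -0.56 14.33] yaw -178.85 ee [0.5097 0.0769 0.1983] F [-0.7  0.  -1.8] gap 0.0502 t 2.5
turn 0.003
```

View pics/w1.png

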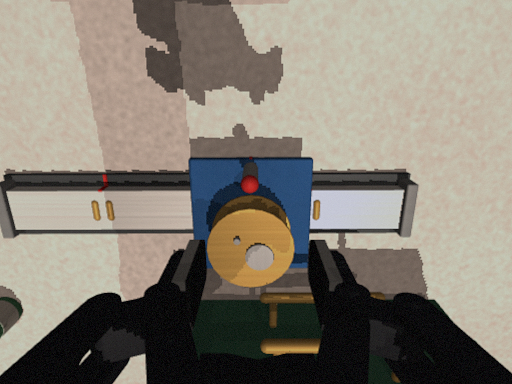

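```bash
python3 - <<'E'
from h import *
i,c=cam("wrist"); print(ray(c,250,184,.087),ray(c,104,180,.024),ray(c,104,186,.012)); 
go(.5115,.0712,.055,181)
E
python3 -m creep '[[[-0.1,-0.55,3,0,4.5],[0,0,3,0,4.5],[0,0,3,0,4.5]]]'
python3 -c "
from h import *
go(.5115,.0712,.055,181)"
```

```text
[0.50965438 0.07146769 0.087     ] [ 0.52779175 -0.07925841  0.024     ] [ 0.53815615 -0.08595326  0.012     ]
tool shift cm [-0.27 -0.61 14.43] yaw -178.79 ee [0.5092 0.0772 0.1993] F [-0.8 -0.3  0.5] gap 0.0503 t 2.55
turn 0.004
t: 2.85
ee_pos: [0.5124, 0.0722, 0.1114]
eef_rot: [[-1.0, -0.023, 0.002], [-0.023, 1.0, 0.0], [-0.002, 0.0, -1.0]]
force: [-0.3, -0.3, 0.1]
finger_gap: 0.045
tool shift cm [ 0.11 -0.1   5.64] yaw -178.71 ee [0.5124 0.0722 0.1114] F [-0.3 -0.3  0.1] gap 0.045 t 2.85
turn 0.005
```

```bash
python3 -m creep '[[[0,0,2,0,4],[0,0,2,0,4],[0,0,1.6,0,4],[0,0,0,0,1],[0,0,0,0,1],[0,0,0,0,1],[0,0,0,0,1],[0,0,0,0,1]]]' 25
python3 -c "
from h import *
go(.5115,-0.088,.055,181)"
```

```text
t: 3.65
ee_pos: [0.5115, 0.0718, 0.0557]
eef_rot: [[-1.0, -0.023, -0.0], [-0.023, 1.0, 0.001], [0.0, 0.001, -1.0]]
force: [-2.4, 1.1, -1.8]
finger_gap: 0.0136
tool shift cm [  0.37 -15.97   0.06] yaw -178.66 ee [0.5115 0.0718 0.0557] F [-2.4  1.1 -1.8] gap 0.0136 t 3.65
turn 0.006
```

```bash
python3 -m creep '[[[0,-1.8,0,0,1],[0,-1.8,0,0,1],[0,-1.8,0,0,1],[0,-1.8,0,0,1],[0,-1.8,0,0,1],[0,-1.8,0,0,1],[0,-1.8,0,0,1],[0,0,0,0,1]]]'
python3 -m creep '[[[0,-0.8,0,0,1],[0,-0.8,0,0,1],[0,-0.8,0,0,1],[0,-0.8,0,0,1],[0,0,0,0,1]]]'
python3 - <<'E'
from h import *
go(.515,-0.088,.055,181)
i,c=cam("scene"); cv2.imwrite("pics/s2.png",i)
i,c=cam("top"); crop(i,140,50,340,230,4,"t3.png")
E
```

```text
t: 4.45
ee_pos: [0.5143, -0.0569, 0.0557]
eef_rot: [[-1.0, -0.02, -0.0], [-0.02, 1.0, -0.002], [0.001, -0.002, -1.0]]
force: [-3.2, -1.3, -0.8]
finger_gap: 0.0129
t: 4.95
ee_pos: [0.515, -0.0879, 0.0557]
eef_rot: [[-1.0, -0.022, -0.001], [-0.022, 1.0, -0.002], [0.001, -0.002, -1.0]]
force: [-6.1, -1.8, 3.7]
finger_gap: 0.0133
tool shift cm [ 0.   -0.01  0.07] yaw -178.72 ee [ 0.515  -0.0879  0.0557] F [-6.1 -1.8  3.7] gap 0.0133 t 4.95
turn 0.005
```

View pics/t3.png

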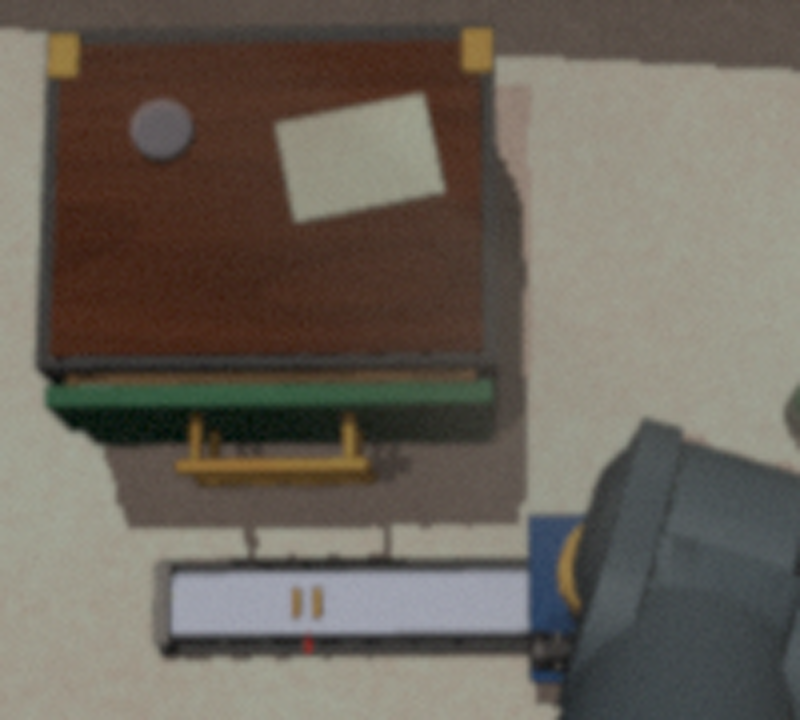

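Run:
```python
from h import *
i,c=cam("top")
T1=lambda u,v:(u/4+140-.4,v/4+50-.4)
for u in(308,610): print(ray(c,*T1(u,643),.018))
print(ray(c,*T1(529,600),.043)-[0,.06,0])
```

```text
[0.52952891 0.1328698  0.018     ]
[ 0.53227132 -0.0851792   0.018     ]
[ 0.5594234  -0.08579991  0.043     ]
```

```bash
python3 -m creep '[[[0,0,0,0,4],[0,0,0,0,4],[0,0,0,0,4],[0,0,-2,0,4],[0,0,-3,0,4],[0,0,-4,0,4],[0,0,-4,0,4],[0,0,0,0,4]]]'
python3 - <<'E'
from h import *
i,c=cam("wrist"); cv2.imwrite("pics/w3.png",i)
for b in blobs(i,(0,150,90),(6,255,255),5)+blobs(i,(174,150,90),(180,255,255),5): print(b)
go(.635,.146,.2,91)
E
```

```text
t: 5.9
ee_pos: [0.5198, -0.0877, 0.1915]
eef_rot: [[-1.0, -0.023, 0.012], [-0.024, 1.0, -0.003], [-0.011, -0.003, -1.0]]
force: [0.7, 0.4, -0.5]
finger_gap: 0.0396
(array([468. , 175.6]), [466, 171, 5, 11, 39])
(array([258. , 181.8]), [250, 174, 17, 16, 212])
(array([103.1, 350.1]), [101, 347, 6, 7, 22])
(array([257.5, 190. ]), [255, 190, 6, 1, 6])
tool shift cm [-12.21  23.05  -1.09] yaw -178.66 ee [ 0.5184 -0.0873  0.1887] F [-0.1  0.2 -1. ] gap 0.0401 t 5.95
turn 1.577
```

View pics/w3.png

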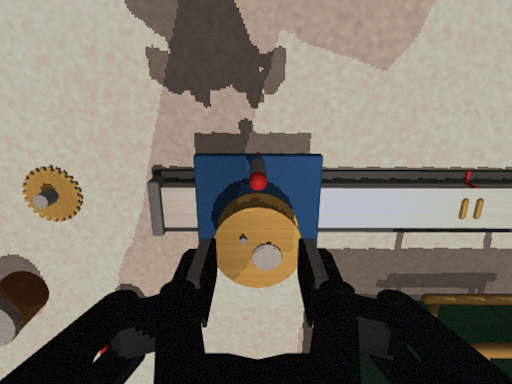

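```bash
python3 -m creep '[[[0,0,-1,0.14,3.4],[0,0,-1,0.14,3.4],[0,0,0,0.14,3.4],[0,0,0,0.14,3.4],[0,0,0,0.14,3.4],[0,0,0,0.14,3.4],[0,0,0,0.14,3.4],[0,0,0,0.14,3.4]]]'
python3 -m creep '[[[0,0,0,0.14,3.4],[0,0,0,0.14,3.4],[0,0,0,0.14,3.4],[0,0,0,0.03,3.4],[0,0,0,0,3.4]]]'
python3 - <<'E'
from h import *
go(.635,.146,.2,91)
E
```

```text
t: 6.75
ee_pos: [0.5149, -0.0863, 0.2038]
eef_rot: [[-0.451, 0.892, -0.002], [0.892, 0.451, 0.001], [0.001, -0.001, -1.0]]
force: [0.4, 0.4, -0.5]
finger_gap: 0.0341
t: 7.25
ee_pos: [0.5149, -0.0863, 0.2039]
eef_rot: [[-0.024, 1.0, -0.002], [1.0, 0.024, 0.001], [0.001, -0.002, -1.0]]
force: [0.1, 0.5, -0.0]
finger_gap: 0.0339
tool shift cm [22.93 12.57  0.39] yaw 91.39 ee [ 0.5149 -0.0863  0.2039] F [ 0.1  0.5 -0. ] gap 0.0339 t 7.25
turn 0.007
```

```bash
python3 -m creep '[[[3.2,1.6,0,0,3.4],[3.2,1.6,0,0,3.4],[3.2,1.6,0,0,3.4],[3.2,1.6,0,0,3.4],[3.2,1.6,0,0,3.4],[3.2,1.6,0,0,3.4],[3.2,1.6,0,0,3.4],[0,0,0,0,3.4]]]'
python3 - <<'E'
from h import *
i,c=cam("wrist"); cv2.imwrite("pics/w4.png",i)
print(proj(c,[.635,.146,.137]),proj(c,[.634,.21,.137]))
go(.635,.146,.2,91)
E
```

```text
t: 8.05
ee_pos: [0.6228, 0.1441, 0.2036]
eef_rot: [[-0.03, 1.0, -0.001], [1.0, 0.03, 0.002], [0.002, -0.0, -1.0]]
force: [-0.1, 0.2, -0.2]
finger_gap: 0.0341
[272.72099852 202.75182855] [275.69474415 107.79200312]
tool shift cm [0.37 1.3  0.37] yaw 91.6 ee [0.6221 0.142  0.2038] F [-0.4  0.3 -0.1] gap 0.0343 t 8.1
turn 0.01
```

View pics/w4.png

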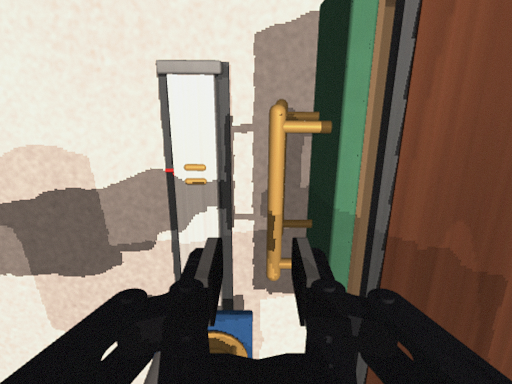

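```bash
python3 -m creep '[[[0.3,0.8,0,0.01,2.6],[0,0.8,0,0,2.6],[0,0,2.5,0,2.6],[0,0,2.5,0,2.6],[0,0,0,0,2.6]]]'
python3 - <<'E'
from h import *
go(.638,.146,.115,91)
i,c=cam("wrist"); cv2.imwrite("pics/w5.png",i)
E
```

```text
t: 8.6
ee_pos: [0.6351, 0.1419, 0.1512]
eef_rot: [[-0.013, 1.0, -0.008], [1.0, 0.013, -0.001], [-0.001, -0.008, -1.0]]
force: [-0.4, -0.5, -0.2]
finger_gap: 0.0261
tool shift cm [0.41 0.32 3.61] yaw 90.75 ee [0.6351 0.1419 0.1512] F [-0.4 -0.5 -0.2] gap 0.0261 t 8.6
turn -0.004
```

View pics/w5.png

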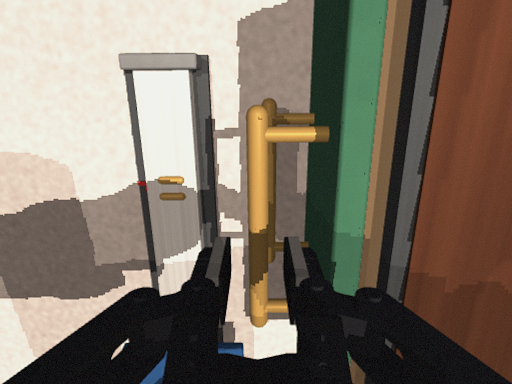

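```bash
python3 -m creep '[[[0.3,0.1,1.8,0,2.6],[0,0,1.7,0,2.6],[0,0,0,0,2.6],[0,0,0,0,0.6],[0,0,0,0,0.6],[0,0,0,0,0.6],[0,0,0,0,0.6]]]' 30
python3 - <<'E'
from h import *
go(.468,.146,.115,91)
E
```

```text
t: 9.35
ee_pos: [0.6396, 0.1461, 0.1216]
eef_rot: [[-0.014, 1.0, 0.002], [1.0, 0.014, -0.0], [-0.0, 0.002, -1.0]]
force: [-1.8, -0.7, 2.0]
finger_gap: 0.0093
tool shift cm [  0.22 -17.16   0.63] yaw 90.79 ee [0.6396 0.1461 0.1216] F [-1.8 -0.7  2. ] gap 0.0093 t 9.35
turn -0.004
```

```bash
python3 -m creep '[[[0,-2.1,0,0,0.6],[0,-2.1,0,0,0.6],[0,-2.1,0,0,0.6],[0,-2.1,0,0,0.6],[0,-2.1,0,0,0.6],[0,-2.1,0,0,0.6],[0,-2.1,0,0,0.6],[0,0,0,0,0.6]]]'
python3 - <<'E'
from h import *
go(.483,.146,.115,91)
i,c=cam("top"); crop(i,140,50,340,230,4,"t4.png")
E
```

```text
t: 10.15
ee_pos: [0.4902, 0.1429, 0.1216]
eef_rot: [[-0.014, 1.0, 0.001], [1.0, 0.014, -0.003], [-0.003, 0.0, -1.0]]
force: [-1.1, -5.7, 2.1]
finger_gap: 0.01
tool shift cm [ 0.32 -0.71  0.65] yaw 90.79 ee [0.4902 0.1429 0.1216] F [-1.1 -5.7  2.1] gap 0.01 t 10.15
turn -0.004
```

View pics/t4.png

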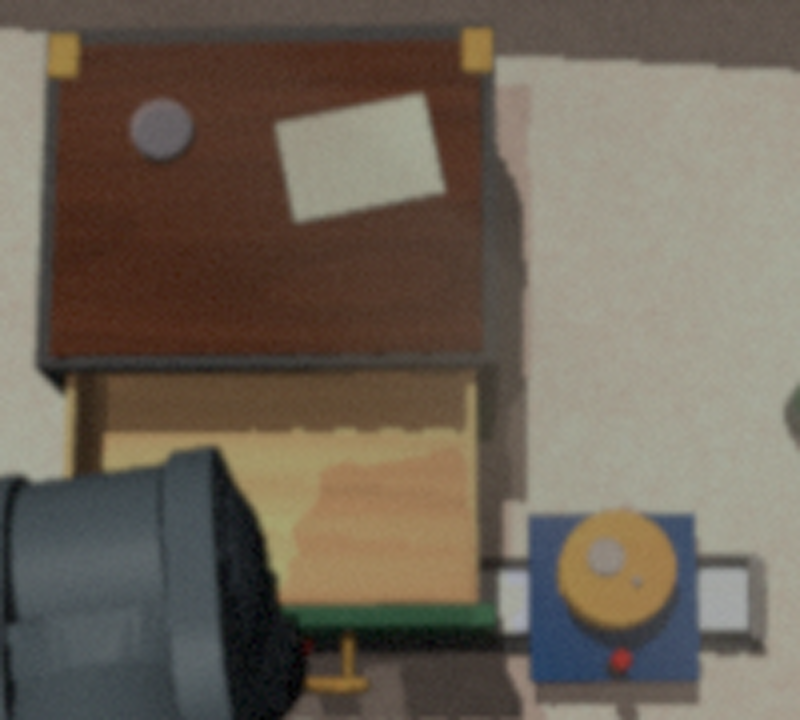

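```bash
python3 -m creep '[[[0,0,0,0,2.6],[0,0,0,0,2.6],[0,0,-2,0,2.6],[0,0,-3,0,2.6],[0,0,-3,0,4],[-4,0,0,0,6],[-4,0,0,0,6],[-4,0,0,0,6]]]'
python3 - <<'E'
from h import *
i,c=cam("top"); crop(i,330,130,430,250,5,"t5.png")
crop(i,140,50,340,230,4,"t5b.png")
h=cv2.cvtColor(i,cv2.COLOR_BGR2HSV)
T2=lambda u,v:(u/5+330-.4,v/5+130-.4)
for b in blobs(i,(0,120,90),(6,255,255),10,(340,130,440,260))+blobs(i,(174,120,90),(180,255,255),10,(340,130,440,260)):print("red",b,ray(c,*b[0],.02))
go(.548,-.414,.2,91)
E
```

```text
t: 11.0
ee_pos: [0.4944, 0.0236, 0.2009]
eef_rot: [[-0.015, 1.0, 0.002], [1.0, 0.015, 0.001], [0.001, 0.002, -1.0]]
force: [0.7, -0.4, -0.4]
finger_gap: 0.06
red (array([347. , 146.8]), [345, 145, 5, 5, 21]) [ 0.72242962 -0.24718049  0.02      ]
red (array([406.6, 206.1]), [401, 201, 12, 12, 114]) [ 0.54843714 -0.41328252  0.02      ]
tool shift cm [-43.24   4.94   0.28] yaw 90.55 ee [0.4945 0.018  0.2007] F [-0.4 -4.4  0.2] gap 0.0602 t 11.05
turn -0.008
```

View pics/t5.png

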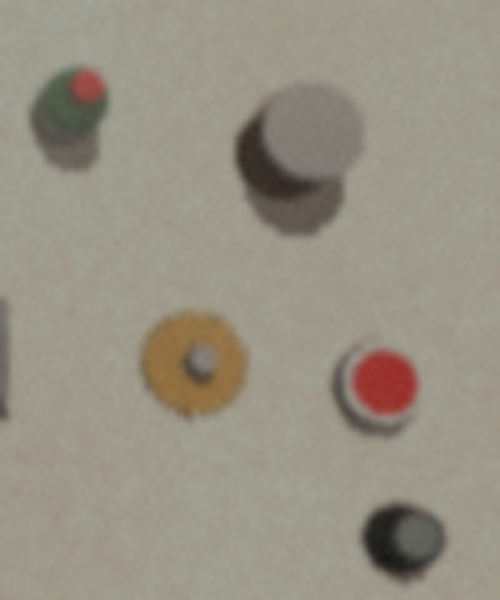

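View pics/t5b.png

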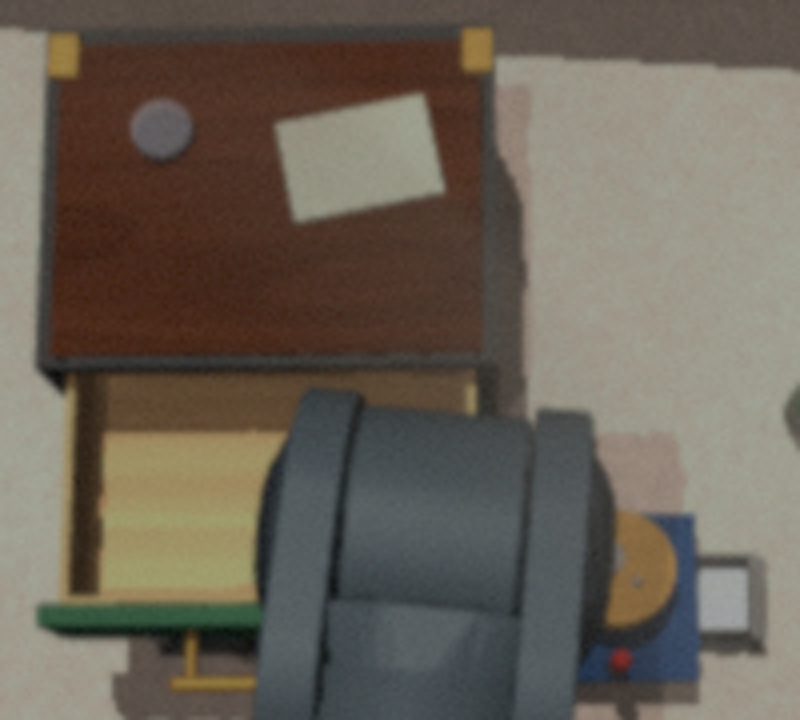

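```bash
python3 -m creep '[[[-4.5,0.5,0,0,6.6],[-4.5,0.5,0,0,6.6],[-4.5,0.5,0,0,6.6],[-4.5,0.5,0,0,6.6],[-4.5,0.5,0,0,6.6],[-4.5,0.5,0,0,6.6],[-4.5,0.5,0,0,6.6],[-4.5,0.5,0,0,6.6]]]'
python3 -m creep '[[[-3.6,0.5,0,0,6.6],[-3.6,0.5,2,0,6.6],[0,0,3,0,6.6],[0,0,0,0,6.6]]]'
python3 - <<'E'
from h import *
i,c=cam("wrist"); cv2.imwrite("pics/w6.png",i)
for b in blobs(i,(0,120,90),(6,255,255),50)+blobs(i,(174,120,90),(180,255,255),50):print("red",b,ray(c,*b[0],.02))
go(.548,-.4135,.06,91)
E
```

```text
t: 11.85
ee_pos: [0.5393, -0.3367, 0.2003]
eef_rot: [[-0.014, 1.0, 0.001], [1.0, 0.014, 0.0], [0.0, 0.001, -1.0]]
force: [0.2, -0.1, 0.3]
finger_gap: 0.0661
t: 12.25
ee_pos: [0.5476, -0.4057, 0.1448]
eef_rot: [[-0.013, 1.0, -0.006], [1.0, 0.013, 0.006], [0.007, -0.006, -1.0]]
force: [0.5, 1.2, -1.7]
finger_gap: 0.0663
red (array([263.2, 187.4]), [239, 171, 44, 40, 1022]) [ 0.5536986 -0.4109795  0.02     ]
tool shift cm [-0.84 -0.01  8.75] yaw 90.78 ee [ 0.5483 -0.4055  0.1475] F [-0.8  0.   0.1] gap 0.066 t 12.3
turn -0.004
```

View pics/w6.png

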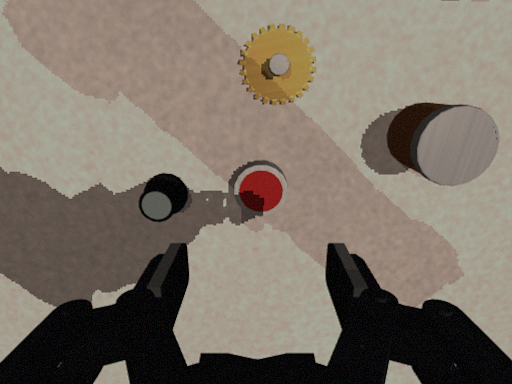

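```bash
python3 -m creep '[[[-0.6,0.2,3,0,6.6],[0,0,3,0,6.6],[0,0,0,0,6.6],[0,0,0,0,6.6]]]'
python3 - <<'E'
from h import *
i,c=cam("wrist"); cv2.imwrite("pics/w7.png",i)
for b in blobs(i,(0,120,60),(6,255,255),50)+blobs(i,(174,120,60),(180,255,255),50):
    x,y,w,h,a=b[1]; print("red",b,ray(c,x+w/2,y+h/2,.02))
go(.55,-.413,.003,91)
E
```

```text
t: 12.7
ee_pos: [0.5521, -0.412, 0.0918]
eef_rot: [[-0.015, 1.0, 0.0], [1.0, 0.015, 0.0], [0.0, 0.0, -1.0]]
force: [0.0, 0.4, 1.0]
finger_gap: 0.0664
red (array([253. , 195.2]), [228, 180, 53, 31, 1111]) [ 0.55166561 -0.40705278  0.02      ]
red (array([246.2, 222.5]), [243, 217, 8, 11, 67]) [ 0.54649054 -0.42788852  0.02      ]
tool shift cm [ 0.01 -0.3   8.99] yaw 90.86 ee [ 0.5529 -0.4129  0.0929] F [ 0.2 -0.8  0.9] gap 0.066 t 12.75
turn -0.003
```

View pics/w7.png

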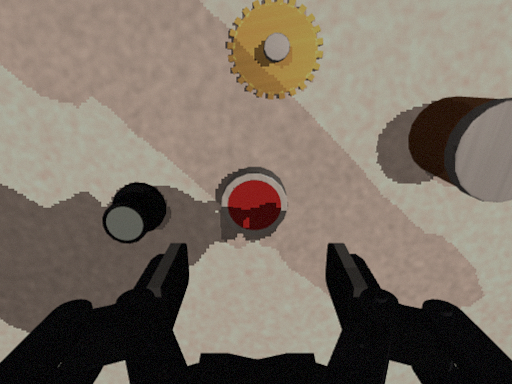

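```bash
python3 -m creep '[[[-0.1,0,3,0,6.6],[0,0,3,0,6.6],[0,0,2.6,0,6.6],[0,0,0.3,0,6.6],[0,0,0,0,4],[0,0,0,0,4],[0,0,0,0,4],[0,0,0,0,4]]]' 30
python3 - <<'E'
from h import *
go(.61,.07,.003,91)
E
```

```text
t: 13.55
ee_pos: [0.5532, -0.4151, 0.0038]
eef_rot: [[-0.014, 1.0, 0.003], [1.0, 0.014, -0.003], [-0.003, 0.003, -1.0]]
force: [-0.5, 1.2, 6.2]
finger_gap: 0.0468
tool shift cm [ 4.842e+01  6.360e+00 -3.000e-02] yaw 90.8 ee [ 0.5532 -0.4151  0.0038] F [-0.5  1.2  6.2] gap 0.0468 t 13.55
turn -0.003
```

```bash
python3 -m creep '[[[0,0,-3,0,4],[0,0,-5,0,4],[0,0,-5,0,4],[0,0,-5,0,4],[0,0,-3,0,4],[0,0,0,0,4]]]'
python3 -m creep '[[[4.5,0.5,0,0,4],[4.5,0.5,0,0,4],[4.5,0.5,0,0,4],[4.5,0.5,0,0,4],[4.5,0.5,0,0,4],[4.5,0.5,0,0,4],[4.5,0.5,0,0,4],[4.5,0.5,0,0,4]]]'
python3 - <<'E'
from h import *
go(.605,.075,.21,91)
E
```

```text
t: 14.15
ee_pos: [0.5541, -0.416, 0.2187]
eef_rot: [[-0.014, 1.0, 0.009], [1.0, 0.014, -0.008], [-0.008, 0.009, -1.0]]
force: [0.6, -0.4, -0.0]
finger_gap: 0.0466
t: 14.95
ee_pos: [0.5859, -0.0514, 0.2105]
eef_rot: [[-0.014, 1.0, -0.001], [1.0, 0.014, 0.0], [0.0, -0.001, -1.0]]
force: [0.5, -0.3, -0.6]
finger_gap: 0.047
tool shift cm [12.62  2.08  0.05] yaw 90.79 ee [ 0.5859 -0.0514  0.2105] F [ 0.5 -0.3 -0.6] gap 0.047 t 14.95
turn -0.004
```

```bash
python3 -m creep '[[[4,0.5,0,0,4],[4,0.5,0,0,4],[3.5,0.8,0,0,4],[0,0,0,0,4],[0,0,0,0,4]]]'
python3 - <<'E'
from h import *
i,c=cam("wrist"); cv2.imwrite("pics/w8.png",i)
go(.605,.075,.104,91)
E
```

```text
t: 15.45
ee_pos: [0.6025, 0.0625, 0.2104]
eef_rot: [[-0.016, 1.0, -0.001], [1.0, 0.016, -0.001], [-0.0, -0.001, -1.0]]
force: [0.3, -0.3, -0.4]
finger_gap: 0.0467
tool shift cm [ 1.35  0.28 10.65] yaw 90.81 ee [0.6025 0.0615 0.2106] F [ 0.2  0.1 -0.2] gap 0.0467 t 15.5
turn -0.003
```

View pics/w8.png

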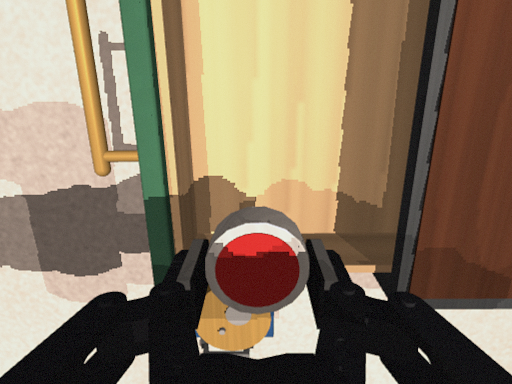

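```bash
python3 - <<'E'
from h import *
i,c=cam("wrist")
print(ray(c,176,100,.157),ray(c,190,200,.157),ray(c,425,100,.17),ray(c,350,268,.148))
go(.605,.08,.104,91)
E
python3 -m creep '[[[1.6,0.3,2,0,4],[0,0,3,0,4],[0,0,3,0,4],[0,0,0,0,4]]]'
python3 - <<'E'
from h import *
go(.605,.08,.101,91)
E
```

```text
[0.55515581 0.13173073 0.157     ] [0.56020352 0.06921541 0.157     ] [0.69486409 0.13434687 0.17      ] [0.67223376 0.01472414 0.148     ]
tool shift cm [ 1.9   0.28 10.67] yaw 90.75 ee [0.6026 0.061  0.2107] F [-0.8  0.2 -0.1] gap 0.0467 t 15.55
turn -0.004
t: 15.95
ee_pos: [0.602, 0.0763, 0.1267]
eef_rot: [[-0.012, 1.0, -0.009], [1.0, 0.012, -0.0], [-0.0, -0.009, -1.0]]
force: [-1.0, -0.8, -1.4]
finger_gap: 0.0467
tool shift cm [0.36 0.33 2.57] yaw 90.68 ee [0.602  0.0763 0.1267] F [-1.  -0.8 -1.4] gap 0.0467 t 15.95
turn -0.006
```

```bash
python3 -m creep '[[[0.2,0.8,1,0,4],[0,0,1,0,4],[0,0,0.5,0,4],[0,0,0,0,4],[0,0,0,0,6],[0,0,0,0,6],[0,0,0,0,6]]]'
python3 - <<'E'
from h import *
go(.605,.08,.2,91)
E
```

```text
t: 16.65
ee_pos: [0.6143, 0.0801, 0.107]
eef_rot: [[-0.014, 1.0, 0.001], [1.0, 0.014, 0.0], [0.0, 0.001, -1.0]]
force: [0.3, -0.3, -0.1]
finger_gap: 0.0601
tool shift cm [-0.   -0.91 -9.3 ] yaw 90.81 ee [0.6143 0.0801 0.107 ] F [ 0.3 -0.3 -0.1] gap 0.0601 t 16.65
turn -0.003
```

```bash
python3 -m creep '[[[0,0,-5,0,6],[0,0,-5,0,6],[-4.5,-1,0,0,6],[-4.5,-1,0,0,6],[-4.5,-1,0,0,6],[-4.5,-1,0,0,6],[-4.5,-1,0,0,6],[-4.5,-1,0,0,6]]]'
python3 - <<'E'
from h import *
i,c=cam("top"); crop(i,140,50,440,250,2.6,"t6.png")
go(.4605,-.423,.2,91)
E
```

```text
t: 17.45
ee_pos: [0.5572, -0.1925, 0.2069]
eef_rot: [[-0.014, 1.0, 0.001], [1.0, 0.014, -0.0], [-0.0, 0.001, -1.0]]
force: [1.2, -0.1, 0.5]
finger_gap: 0.0598
tool shift cm [-22.24  -9.68   0.82] yaw 90.4 ee [ 0.5557 -0.1999  0.2068] F [ 0.5 -5.2  0.3] gap 0.0598 t 17.5
turn -0.01
```

View pics/t6.png

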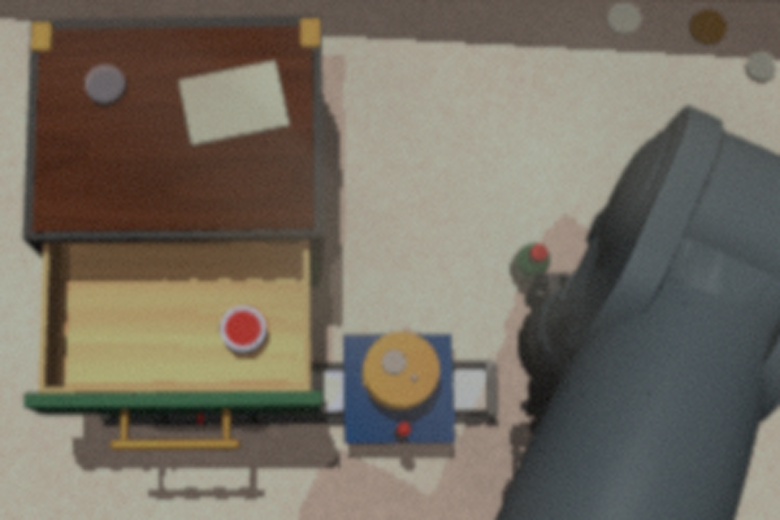

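Tin is in the drawer (243,330 in the crop). On to the loupe.

```bash
python3 -m creep '[[[-4.3,-1.9,0,0,6],[-4.3,-1.9,0,0,6],[-4.3,-1.9,0,0,6],[-4.3,-1.9,0,0,6],[-3.5,-1.7,2,0,6],[0,0,3,0,6],[0,0,3,0,6],[0,0,0,0,6]]]'
python3 -m creep '[[[0,0,0,0,6],[0,0,0,0,6]]]'
python3 - <<'E'
from h import *
i,c=cam("wrist"); cv2.imwrite("pics/w9.png",i)
for b in blobs(i,(0,0,60),(180,60,130),50,(100,0,420,240)): x,y,w,h,a=b[1]; print(b,ray(c,x+w/2,y+h/2,.032))
go(.4605,-.423,.1,91)
E
```

```text
t: 18.3
ee_pos: [0.4649, -0.3967, 0.1221]
eef_rot: [[-0.013, 1.0, -0.006], [1.0, 0.013, 0.006], [0.006, -0.006, -1.0]]
force: [-0.8, 0.1, 0.2]
finger_gap: 0.0599
t: 18.5
ee_pos: [0.4687, -0.3996, 0.1284]
eef_rot: [[-0.015, 1.0, 0.002], [1.0, 0.015, -0.002], [-0.002, 0.002, -1.0]]
force: [0.5, -0.2, -0.1]
finger_gap: 0.0602
(array([160.2, 211.7]), [100, 178, 167, 62, 6398]) [ 0.41195868 -0.41569085  0.032     ]
(array([247.4, 219.7]), [233, 206, 30, 28, 691]) [ 0.46340379 -0.4245359   0.032     ]
tool shift cm [-2.3  -0.88  2.86] yaw 90.85 ee [ 0.4689 -0.3998  0.1286] F [ 0.   0.5 -0. ] gap 0.06 t 18.55
turn -0.003
```

View pics/w9.png

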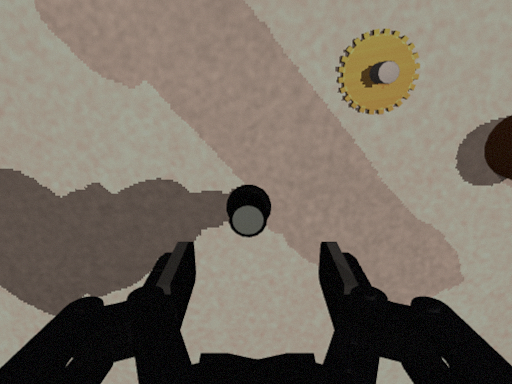

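```bash
python3 -m creep '[[[-2.4,-0.65,3,0,6],[0,0,3,0,6],[0,0,3,0,6],[0,0,2.5,0,6],[0,0,0.5,0,6],[0,0,0,0,6]]]' 
python3 -c "
from h import *
go(.462,-.4235,.008)"
```

```text
t: 19.15
ee_pos: [0.4617, -0.423, 0.0068]
eef_rot: [[-0.014, 1.0, 0.0], [1.0, 0.014, 0.0], [0.0, 0.0, -1.0]]
force: [0.4, -0.7, 0.8]
finger_gap: 0.0601
tool shift cm [-0.05  0.03 -0.12] yaw 90.83 ee [ 0.4617 -0.423   0.0068] F [ 0.4 -0.7  0.8] gap 0.0601 t 19.15
```

```bash
python3 -m creep '[[[0,0,-0.1,0,2.5],[0,0,0,0,2.5],[0,0,0,0,2.5],[0,0,0,0,2.5],[0,0,0,0,2.5],[0,0,-3,0,2.5],[0,0,-5,0,2.5],[0,0,-5,0,2.5]]]' 30
python3 -m creep '[[[0,0,-5,0,2.5],[0,0,-2.5,0,2.5],[4,1.1,0,0,2.5],[4.5,1.2,0,0,2.5],[4.5,1.2,0,0,2.5],[4.5,1.2,0,0,2.5],[4.5,1.2,0,0,2.5],[4.5,1.2,0,0,2.5]]]'
python3 -c "
from h import *
go(.605,.15,.21)"
```

```text
t: 19.95
ee_pos: [0.4607, -0.4224, 0.1386]
eef_rot: [[-0.014, 1.0, -0.001], [1.0, 0.014, 0.001], [0.001, -0.001, -1.0]]
force: [1.4, -0.8, 0.0]
finger_gap: 0.0302
t: 20.75
ee_pos: [0.5289, -0.1554, 0.2132]
eef_rot: [[-0.014, 1.0, 0.001], [1.0, 0.014, -0.0], [-0.0, 0.001, -1.0]]
force: [0.5, 0.4, -1.1]
finger_gap: 0.0302
tool shift cm [30.44  8.02  0.31] yaw 90.78 ee [ 0.5289 -0.1554  0.2132] F [ 0.5  0.4 -1.1] gap 0.0302 t 20.75
```

```bash
python3 -m creep '[[[4.4,1.15,0,0,2.5],[4.4,1.15,0,0,2.5],[4.4,1.15,0,0,2.5],[4.4,1.15,0,0,2.5],[4.4,1.15,0,0,2.5],[4.4,1.15,0,0,2.5],[4,1.1,0,0,2.5],[0,0,0,0,2.5]]]'
python3 -c "
from h import *
go(.605,.15,.107)"
```

```text
t: 21.55
ee_pos: [0.605, 0.153, 0.2126]
eef_rot: [[-0.02, 1.0, 0.002], [1.0, 0.02, 0.002], [0.002, 0.002, -1.0]]
force: [0.5, -0.6, 0.7]
finger_gap: 0.03
tool shift cm [-0.32 -0.02 10.56] yaw 91.16 ee [0.605  0.153  0.2126] F [ 0.5 -0.6  0.7] gap 0.03 t 21.55
```

```bash
python3 -m creep '[[[0,0,3,0,2.5],[0,0,3,0,2.5],[0,0,3,0,2.5],[0,0,1,0,2.5],[0,0,0.4,0,2.5],[0,0,0,0,2.5]]]'
python3 -c "
from h import *
go(.605,.15,.103)"
```

```text
t: 22.15
ee_pos: [0.6047, 0.1476, 0.1091]
eef_rot: [[-0.014, 1.0, 0.001], [1.0, 0.014, 0.0], [0.0, 0.001, -1.0]]
force: [0.3, -0.1, -0.9]
finger_gap: 0.0303
tool shift cm [0.24 0.03 0.61] yaw 90.78 ee [0.6047 0.1476 0.1091] F [ 0.3 -0.1 -0.9] gap 0.0303 t 22.15
```

```bash
python3 -m creep '[[[0,0,0.5,0,2.5],[0,0,0,0,2.5],[0,0,0,0,5],[0,0,0,0,5],[0,0,0,0,5],[0,0,-4,0,5],[0,0,-5,0,5],[0,0,-2,0,5]]]'
python3 -c "
from h import *
go(.561,-.309,.2,91)"
```

```text
t: 22.95
ee_pos: [0.6061, 0.1483, 0.2183]
eef_rot: [[-0.014, 1.0, 0.006], [1.0, 0.014, 0.001], [0.001, 0.006, -1.0]]
force: [0.5, 0.0, 1.5]
finger_gap: 0.0507
tool shift cm [-45.66  -5.17   1.75] yaw 90.81 ee [0.6061 0.1483 0.2183] F [0.5 0.  1.5] gap 0.0507 t 22.95
turn -0.003
```

```bash
python3 -m creep '[[[-4.5,-0.5,0,0,4.5],[-4.5,-0.5,0,0,4.5],[-4.5,-0.5,0,0,4.5],[-4.5,-0.5,0,0,4.5],[-4.5,-0.5,0,0,4.5],[-4.5,-0.5,0,0,4.5],[-4.5,-0.5,0,0,4.5],[-4.5,-0.5,0,0,4.5]]]'
python3 -m creep '[[[-4.5,-0.5,0,0,4.5],[-3,-0.5,3,0,4.5],[0,0,3,0,4.5],[0,0,2,0,4.5],[0,0,0,0,4.5],[0,0,0,0,4.5]]]'
python3 - <<'E'
from h import *
i,c=cam("wrist"); cv2.imwrite("pics/w10.png",i)
go(.561,-.309,.1,91)
print(proj(c,[.561,-.309,.024]))
i,c=cam("top"); crop(i,140,50,440,250,2.6,"t7.png")
E
```

```text
t: 23.75
ee_pos: [0.5689, -0.2143, 0.2134]
eef_rot: [[-0.014, 1.0, 0.0], [1.0, 0.014, 0.0], [0.0, 0.0, -1.0]]
force: [0.0, 0.1, -0.4]
finger_gap: 0.0451
t: 24.35
ee_pos: [0.5603, -0.2875, 0.1334]
eef_rot: [[-0.014, 1.0, -0.001], [1.0, 0.014, 0.001], [0.001, -0.001, -1.0]]
force: [0.3, -0.4, 0.1]
finger_gap: 0.0451
tool shift cm [-2.12 -0.04  3.45] yaw 90.82 ee [ 0.5611 -0.2878  0.1345] F [-1.   0.1  0.1] gap 0.0449 t 24.4
turn -0.003
[255.97662051 210.46476455]
```

View pics/w10.png

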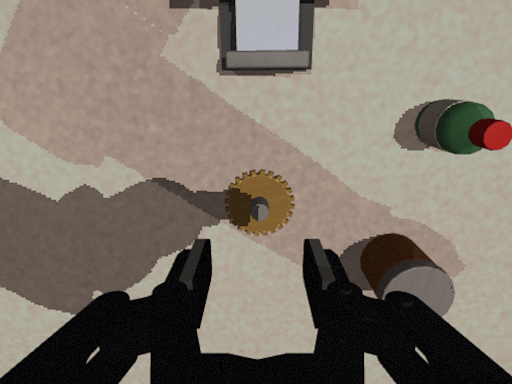

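View pics/t7.png

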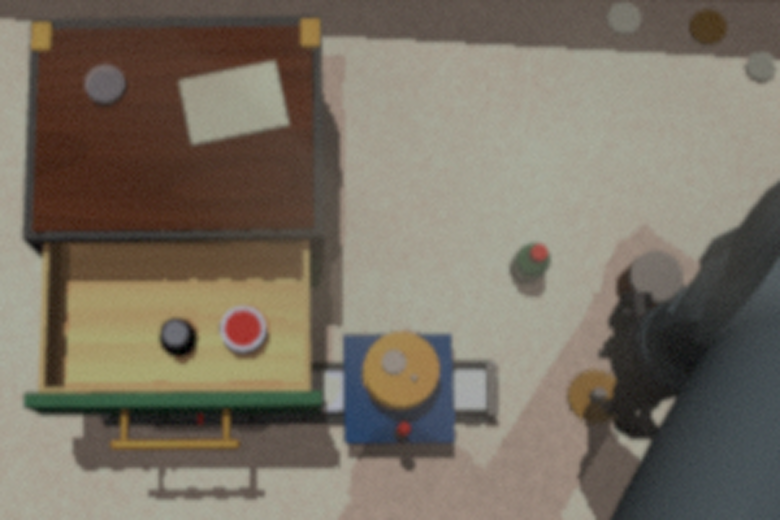

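```bash
python3 -m creep '[[[-2.1,0.25,3,0,3.6],[0,0,3,0,3.6],[0,0,3,0,3.6],[0,0,2.5,0,3.6],[0,0,0,0,3.6],[0,0,0,0,3.6]]]'
python3 - <<'E'
from h import *
go(.563,-.3085,.008)
i,c=cam("wrist"); crop(i,150,130,370,330,3,"w11.png")
E
```

```text
t: 25.05
ee_pos: [0.564, -0.3088, 0.0197]
eef_rot: [[-0.014, 1.0, 0.001], [1.0, 0.014, -0.001], [-0.001, 0.001, -1.0]]
force: [0.4, 0.3, 0.7]
finger_gap: 0.0357
tool shift cm [ 0.04 -0.1   1.17] yaw 90.83 ee [ 0.564  -0.3088  0.0197] F [0.4 0.3 0.7] gap 0.0357 t 25.05
```

View pics/w11.png

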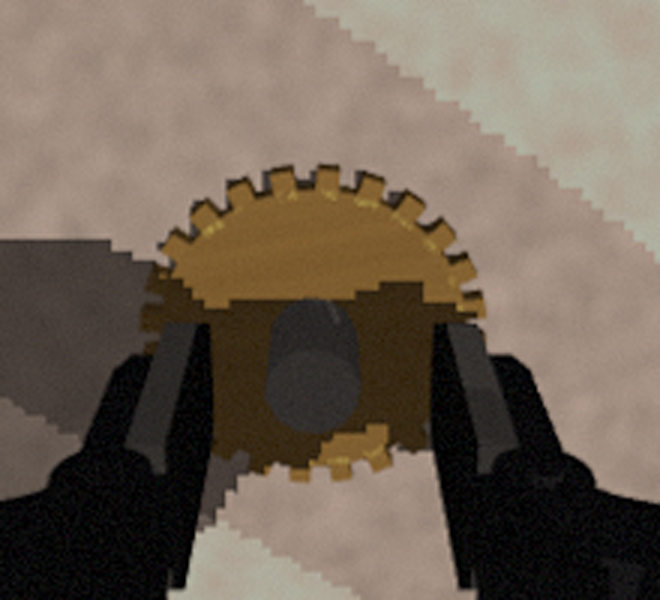

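Hub is centred between the fingers.

```bash
python3 -m creep '[[[0,0,1.15,0,3.2],[0,0,0,0,1],[0,0,0,0,1],[0,0,0,0,1],[0,0,0,0,1],[0,0,-2,0,1],[0,0,-3,0,1],[0,0,0,0,1]]]' 30
python3 - <<'E'
from h import *
go(.605,.22,.21)
i,c=cam("wrist"); cv2.imwrite("pics/w12.png",i)
E
```

```text
t: 25.9
ee_pos: [0.566, -0.3105, 0.0612]
eef_rot: [[-0.014, 1.0, 0.006], [1.0, 0.014, -0.004], [-0.004, 0.006, -1.0]]
force: [1.1, -1.2, 0.1]
finger_gap: 0.0147
tool shift cm [ 52.93   4.74 -15.08] yaw 90.8 ee [ 0.566  -0.3105  0.0612] F [ 1.1 -1.2  0.1] gap 0.0147 t 25.9
```

View pics/w12.png

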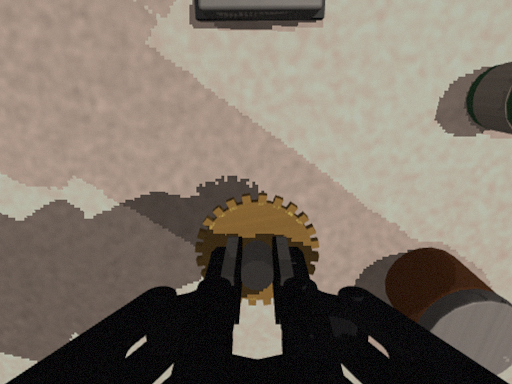

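```bash
python3 -m creep '[[[0,0,-5,0,1],[0,0,-5,0,1],[0,0,-4,0,1],[0,0,-1,0,1],[4,0.3,0,0,1],[4,0.3,0,0,1],[4,0.3,0,0,1],[4,0.3,0,0,1]]]' 40
python3 -m creep '[[[4.5,0.4,0,0,1],[4.5,0.4,0,0,1],[4.5,0.4,0,0,1],[4.5,0.4,0,0,1],[4.5,0.4,0,0,1],[4.5,0.4,0,0,1],[4.5,0.4,0,0,1],[0,0,0,0,1]]]'
python3 -c "
from h import *
go(.605,.218,.21)"
```

```text
t: 26.75
ee_pos: [0.5719, -0.1468, 0.2046]
eef_rot: [[-0.013, 1.0, -0.003], [1.0, 0.013, 0.001], [0.001, -0.003, -1.0]]
force: [0.9, -0.7, -1.2]
finger_gap: 0.014
t: 27.55
ee_pos: [0.5953, 0.1723, 0.2043]
eef_rot: [[-0.021, 1.0, -0.003], [1.0, 0.021, 0.002], [0.002, -0.003, -1.0]]
force: [0.4, -1.2, -0.6]
finger_gap: 0.0142
tool shift cm [ 4.55  1.06 -0.56] yaw 91.2 ee [0.5953 0.1723 0.2043] F [ 0.4 -1.2 -0.6] gap 0.0142 t 27.55
```

```bash
python3 -m creep '[[[3,0.7,0,0,1],[2,0.4,0,0,1],[0,0,3,0,1],[0,0,3,0,1],[0,0,2,0,1],[0,0,0,0,1],[0,0,0,0,1]]]'
python3 - <<'E'
from h import *
go(.605,.218,.106)
i,c=cam("wrist"); cv2.imwrite("pics/w13.png",i)
E
```

```text
t: 28.25
ee_pos: [0.606, 0.2163, 0.1257]
eef_rot: [[-0.014, 1.0, -0.003], [1.0, 0.014, -0.001], [-0.001, -0.003, -1.0]]
force: [1.0, 1.2, 0.3]
finger_gap: 0.0139
tool shift cm [ 0.17 -0.09  1.97] yaw 90.78 ee [0.606  0.2163 0.1257] F [1.  1.2 0.3] gap 0.0139 t 28.25
```

View pics/w13.png

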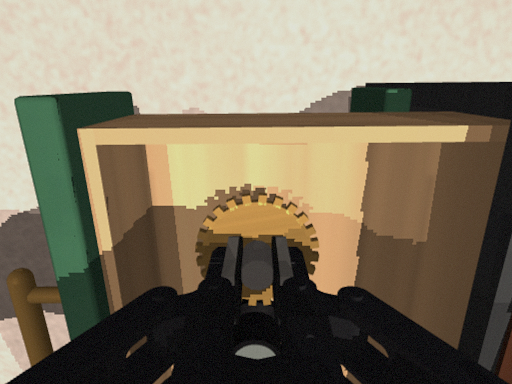

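```bash
python3 -m creep '[[[0.2,0,1.4,0,1],[0,0,0.5,0,1],[0,0,0,0,1],[0,0,0,0,3.4],[0,0,0,0,3.4],[0,0,0,0,3.4],[0,0,-3,0,3.4],[0,0,-5,0,3.4]]]'
python3 -m creep '[[[0,0,-3,0,3.4],[-4,-3,0,0,3.4],[-4,-3,0,0,3.4],[-4,-3,0,0,3.4],[-4,-3,0,0,3.4],[-4,-3,0,0,3.4],[-4,0,0,0,3.4],[0,0,0,0,3.4]]]'
python3 - <<'E'
from h import *
go(.49,.143,.2)
i,c=cam("scene"); cv2.imwrite("pics/s8.png",i)
i,c=cam("top"); crop(i,140,50,440,250,2.6,"t8.png")
E
```

```text
t: 29.1
ee_pos: [0.6041, 0.2182, 0.1849]
eef_rot: [[-0.014, 1.0, -0.008], [1.0, 0.014, -0.002], [-0.002, -0.008, -1.0]]
force: [0.9, -0.1, 0.2]
finger_gap: 0.0341
t: 29.9
ee_pos: [0.4598, -0.0268, 0.2185]
eef_rot: [[-0.008, 1.0, 0.002], [1.0, 0.008, -0.002], [-0.002, 0.002, -1.0]]
force: [0.2, -0.1, -0.3]
finger_gap: 0.0338
tool shift cm [16.96  3.15  1.82] yaw 90.45 ee [ 0.4598 -0.0268  0.2185] F [ 0.2 -0.1 -0.3] gap 0.0338 t 29.9
```

View pics/t8.png

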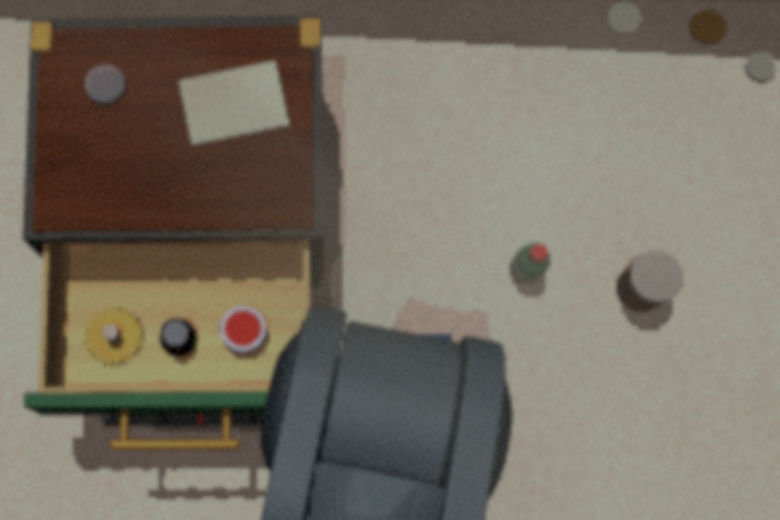

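View pics/s8.png

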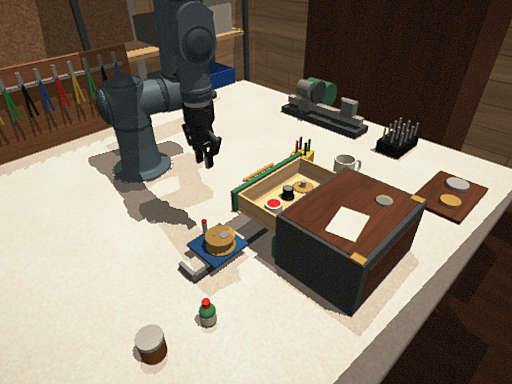

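```bash
python3 -m creep '[[[4.3,0.8,0,0.01,2.6],[4.3,0.8,0,0,2.6],[4.3,0.8,0,0,2.6],[4.1,0.75,0,0,2.6],[0,0,2.5,0,2.6],[0,0,2.5,0,2.6],[0,0,0,0,2.6],[0,0,0,0,2.6]]]'
python3 - <<'E'
from h import *
go(.49,.143,.121,91)
i,c=cam("wrist"); cv2.imwrite("pics/w14.png",i)
E
```

```text
t: 30.8
ee_pos: [0.4901, 0.1481, 0.1679]
eef_rot: [[-0.006, 1.0, -0.001], [1.0, 0.006, 0.0], [0.0, -0.001, -1.0]]
force: [-0.1, -0.4, 1.3]
finger_gap: 0.0258
tool shift cm [-0.51 -0.01  4.69] yaw 90.33 ee [0.4901 0.1481 0.1679] F [-0.1 -0.4  1.3] gap 0.0258 t 30.8
turn -0.012
```

View pics/w14.png

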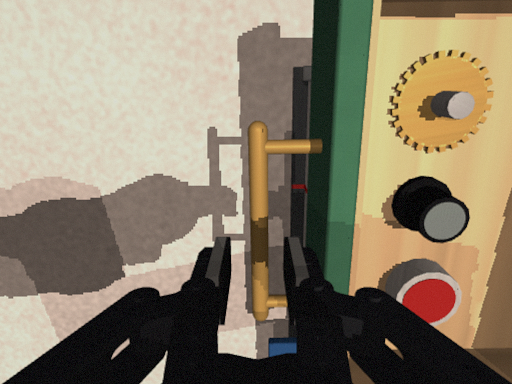

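```bash
python3 -m creep '[[[0,0.1,2.3,-0.01,2.6],[0,0,2.3,0,2.6],[0,0,0,0,2.6],[0,0,0,0,0.6],[0,0,0,0,0.6],[0,0,0,0,0.6],[0,0,0,0,0.6]]]' 30
python3 -c "
from h import *
go(.64,.146,.121,91)"
```

```text
t: 31.55
ee_pos: [0.4926, 0.1472, 0.1232]
eef_rot: [[-0.014, 1.0, 0.002], [1.0, 0.014, 0.0], [0.0, 0.002, -1.0]]
force: [-0.4, -1.1, 4.4]
finger_gap: 0.0095
tool shift cm [-0.32 14.74  0.26] yaw 90.8 ee [0.4926 0.1472 0.1232] F [-0.4 -1.1  4.4] gap 0.0095 t 31.55
turn -0.004
```

```bash
python3 -m creep '[[[0,2.1,0,0,0.6],[0,2.1,0,0,0.6],[0,2.1,0,0,0.6],[0,2.1,0,0,0.6],[0,2.1,0,0,0.6],[0,2.1,0,0,0.6],[0,2,0,0,0.6],[0,0,0,0,0.6]]]'
python3 -m creep '[[[0,0.3,0,0,0.6],[0,0.3,0,0,0.6],[0,0.2,0,0,0.6],[0,0,0,0,0.6]]]'
python3 -m creep '[[[0,0.15,0,0,0.6],[0,0.15,0,0,0.6],[0,0,0,0,0.6]]]'
```

```text
t: 32.35
ee_pos: [0.6418, 0.1504, 0.1232]
eef_rot: [[-0.014, 1.0, 0.006], [1.0, 0.014, 0.003], [0.003, 0.006, -1.0]]
force: [1.4, 2.8, 2.8]
finger_gap: 0.01
t: 32.75
ee_pos: [0.6433, 0.1504, 0.1232]
eef_rot: [[-0.015, 1.0, -0.003], [1.0, 0.015, 0.002], [0.002, -0.003, -1.0]]
force: [-6.3, 2.7, 9.3]
finger_gap: 0.0097
t: 33.05
ee_pos: [0.6433, 0.1504, 0.1231]
eef_rot: [[-0.015, 1.0, -0.008], [1.0, 0.015, 0.002], [0.002, -0.008, -1.0]]
force: [-14.0, 2.5, 15.5]
finger_gap: 0.0092
```

```bash
python3 -m creep '[[[0,-0.3,0,0,0.6],[0,-0.2,0,0,0.6],[0,0,0,0,0.6]]]'
python3 -m creep '[[[0,0,0,0,2.6],[0,0,0,0,2.6],[0,0,0,0,2.6],[0,0,-2,0,2.6],[0,0,-4,0,2.6],[0,0,-3,0,2.6],[0,0,0,0,2.6]]]'
python3 - <<'E'
from h import *
i,c=cam("wrist"); cv2.imwrite("pics/w15.png",i)
go(.5145,-.0877,.2,181)
E
```

```text
t: 33.35
ee_pos: [0.6432, 0.1504, 0.1232]
eef_rot: [[-0.015, 1.0, 0.001], [1.0, 0.015, 0.002], [0.002, 0.001, -1.0]]
force: [-1.5, 4.4, 7.2]
finger_gap: 0.0093
t: 34.05
ee_pos: [0.6463, 0.1492, 0.2169]
eef_rot: [[-0.014, 1.0, 0.009], [1.0, 0.014, 0.001], [0.001, 0.009, -1.0]]
force: [0.6, -0.0, 0.5]
finger_gap: 0.0257
tool shift cm [-23.5  -13.41   1.36] yaw 90.78 ee [0.6454 0.1491 0.2143] F [ 0.7 -0.4  0.5] gap 0.0261 t 34.1
turn -1.575
```

View pics/w15.png

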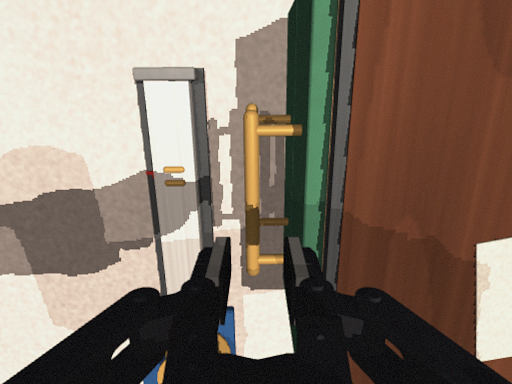

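```bash
python3 -m creep '[[[-3.4,-1.95,0,0,4],[-3.4,-1.95,0,0,4],[-3.4,-1.95,0,0,4],[-3.4,-1.95,0,0,4],[-3.4,-1.95,0,0,4],[-3.4,-1.95,0,0,4],[-3.1,-1.8,0,0,4],[0,0,0,-0.14,4]]]'
python3 -m creep '[[[0,0,0,-0.14,4],[0,0,0,-0.14,4],[0,0,0,-0.14,4],[0,0,0,-0.14,4],[0,0,0,-0.14,4],[0,0,0,-0.14,4],[0,0,0,-0.14,4],[0,0,0,-0.14,4]]]'
python3 -m creep '[[[0,0,0,-0.14,4],[0,0,0,-0.14,4],[0,0,0,-0.03,4],[0,0,0,0,4],[0,0,0,0,4]]]'
python3 - <<'E'
from h import *
i,c=cam("wrist"); cv2.imwrite("pics/w16.png",i)
for b in blobs(i,(0,150,60),(6,255,255),50)+blobs(i,(174,150,60),(180,255,255),50): print(b,ray(c,*b[0],.087))
go(.5145,-.0877,.055,181)
i,c=cam("top"); crop(i,140,50,440,250,2.6,"t9.png")
E
```

```text
t: 34.9
ee_pos: [0.5088, -0.0907, 0.2102]
eef_rot: [[-0.152, 0.988, -0.004], [0.988, 0.152, -0.001], [-0.0, -0.004, -1.0]]
force: [0.6, 1.2, 0.1]
finger_gap: 0.0401
t: 35.7
ee_pos: [0.5107, -0.0876, 0.21]
eef_rot: [[-0.958, 0.287, -0.003], [0.287, 0.958, 0.001], [0.003, -0.0, -1.0]]
force: [0.1, 0.2, 0.1]
finger_gap: 0.0401
t: 36.2
ee_pos: [0.5115, -0.0876, 0.2112]
eef_rot: [[-1.0, -0.011, -0.001], [-0.011, 1.0, 0.0], [0.001, 0.0, -1.0]]
force: [-0.9, 1.2, -0.3]
finger_gap: 0.0399
(array([256.8, 185. ]), [249, 177, 17, 17, 205]) [ 0.51646301 -0.08738947  0.087     ]
tool shift cm [-0.3  -0.02 15.63] yaw -179.34 ee [ 0.5116 -0.0876  0.2113] F [0.4 0.3 0.8] gap 0.0402 t 36.25
turn -0.006
```

View pics/w16.png

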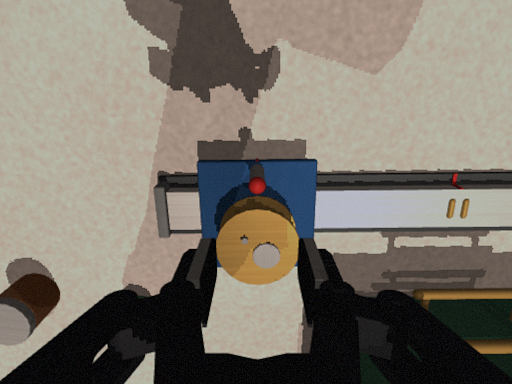

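View pics/t9.png

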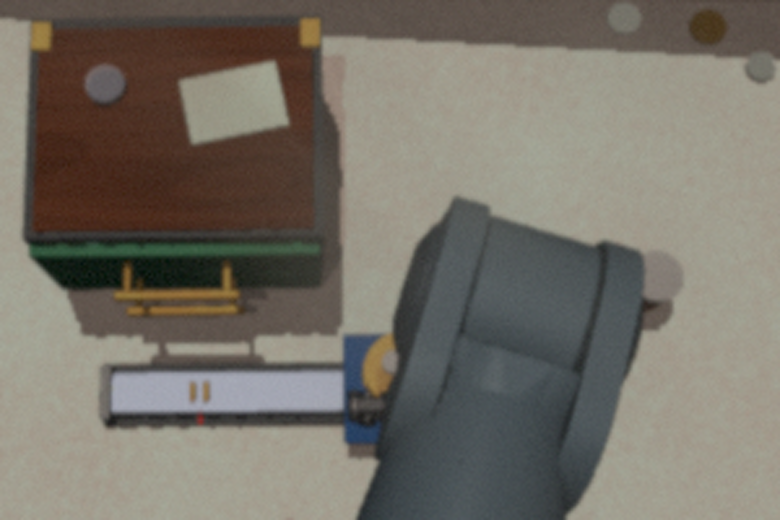

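```bash
python3 -m creep '[[[-0.3,0,4,-0.01,4],[0,0,4,0,4],[0,0,4,0,4],[0,0,3.5,0,4],[0,0,0,0,4]]]'
python3 -m creep '[[[0,0,0,0,1],[0,0,0,0,1],[0,0,0,0,1],[0,0,0,0,1],[0,0,0,0,1]]]' 25
python3 -c "
from h import *
go(.511,.132,.055,181)"
```

```text
t: 36.8
ee_pos: [0.5104, -0.0863, 0.0524]
eef_rot: [[-1.0, -0.022, -0.009], [-0.022, 1.0, 0.003], [0.009, 0.003, -1.0]]
force: [-1.0, 0.9, -0.5]
finger_gap: 0.04
t: 37.3
ee_pos: [0.5165, -0.088, 0.0588]
eef_rot: [[-1.0, -0.023, 0.004], [-0.023, 1.0, -0.001], [-0.004, -0.001, -1.0]]
force: [-1.8, -0.1, 6.7]
finger_gap: 0.013
tool shift cm [ 0.05 22.01  0.35] yaw -178.67 ee [ 0.5165 -0.088   0.0588] F [-1.8 -0.1  6.7] gap 0.013 t 37.3
turn 0.006
```

```bash
python3 -m creep '[[[0,2,0,0,1],[0,2,0,0,1],[0,2,0,0,1],[0,2,0,0,1],[0,2,0,0,1],[0,2,0,0,1],[0,2,0,0,1],[0,2,0,0,1]]]'
python3 -m creep '[[[0,2,0,0,1],[0,1.5,0,0,1],[0,1,0,0,1],[0,0.8,0,0,1],[0,0,0,0,1],[0,0,0,0,1]]]'
python3 -c "
from h import *
go(.511,.132,.055,181)"
```

```text
t: 38.1
ee_pos: [0.513, 0.0725, 0.0588]
eef_rot: [[-1.0, -0.023, 0.004], [-0.023, 1.0, -0.001], [-0.004, -0.002, -1.0]]
force: [0.1, -2.7, 5.1]
finger_gap: 0.0129
t: 38.7
ee_pos: [0.5118, 0.127, 0.0588]
eef_rot: [[-1.0, -0.024, 0.004], [-0.024, 1.0, 0.003], [-0.004, 0.003, -1.0]]
force: [-0.6, 4.1, 5.6]
finger_gap: 0.0133
tool shift cm [0.07 0.5  0.38] yaw -178.61 ee [0.5118 0.127  0.0588] F [-0.6  4.1  5.6] gap 0.0133 t 38.7
turn 0.007
```

```bash
python3 -m creep '[[[0,0.3,0,0,1],[0,0.2,0,0,1],[0,0,0,0,1],[0,0,0,0,1]]]'
python3 -m creep '[[[0,0,0,0,4],[0,0,0,0,4],[0,0,0,0,4],[0,0,-4,0,4],[0,0,-4,0,4],[0,0,-4,0,4],[0,0,-4,0,4],[0,0,0,0,4]]]'
python3 -m creep '[[[4,0,0,0,4],[4,0,0,0,4],[0,0,0,0,4],[0,0,0,0,4]]]'
python3 - <<'E'
from h import *
i,c=cam("wrist"); cv2.imwrite("pics/w17.png",i)
go(.511,.132,.055,181)
i,c=cam("top"); crop(i,140,50,340,230,4,"t10.png")
E
```

```text
t: 39.1
ee_pos: [0.5117, 0.1307, 0.0588]
eef_rot: [[-1.0, -0.023, 0.004], [-0.023, 1.0, 0.001], [-0.004, 0.001, -1.0]]
force: [-0.4, 0.4, 5.7]
finger_gap: 0.0131
t: 39.9
ee_pos: [0.5134, 0.1308, 0.2227]
eef_rot: [[-1.0, -0.023, 0.01], [-0.023, 1.0, 0.001], [-0.011, 0.001, -1.0]]
force: [0.6, 0.5, 0.2]
finger_gap: 0.0399
t: 40.3
ee_pos: [0.4288, 0.1285, 0.2163]
eef_rot: [[-1.0, -0.024, -0.001], [-0.024, 1.0, -0.0], [0.001, -0.0, -1.0]]
force: [0.1, 0.8, 0.5]
finger_gap: 0.04
tool shift cm [-8.08  0.16 16.17] yaw -178.67 ee [0.4302 0.1285 0.2166] F [ 0.3 -0.1 -0.4] gap 0.0404 t 40.35
turn 0.006
```

View pics/w17.png

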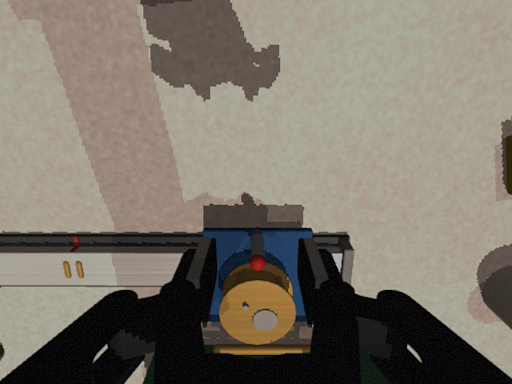

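View pics/t10.png

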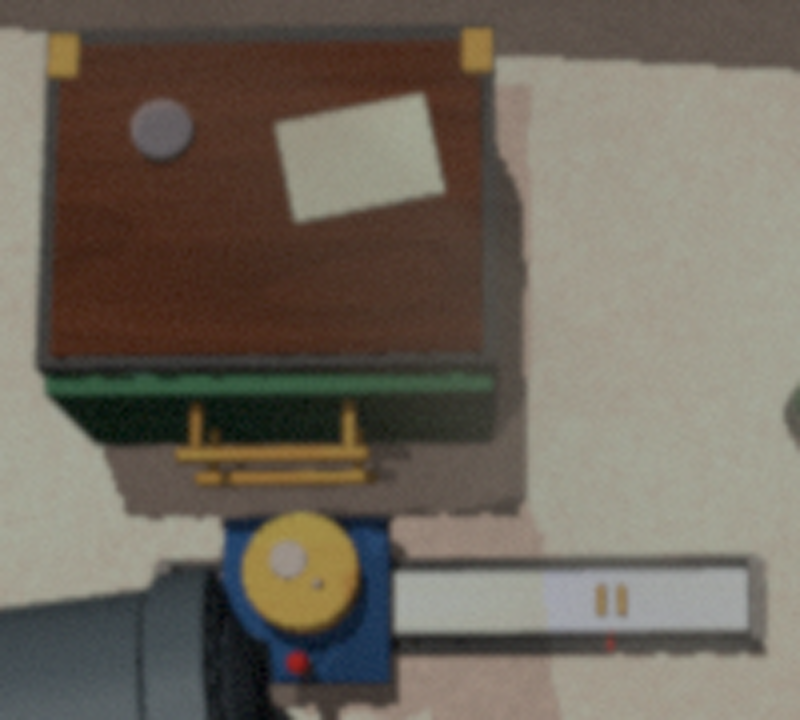

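Run:
```python
from h import *
i,c=cam("top")
T1=lambda u,v:(u/4+140-.4,v/4+50-.4)
print("carriage mid from right edge",ray(c,*T1(391,600),.043)+[0,.06,0])
print("post",ray(c,*T1(297,662),.087),ray(c,*T1(620,660),.087))
print("bar",ray(c,*T1(272,453),.137))
for z in (.05,.055,.06): print("lower",z,ray(c,*T1(282,478),z))
print("front top edge", ray(c,*T1(270,371),.165),ray(c,*T1(270,366),.17),ray(c,*T1(270,393),.16))
i,c=cam("scene"); crop(i,200,150,440,310,3.3,"s11.png")
```

```text
carriage mid from right edge [0.55823395 0.13205863 0.043     ]
post [0.50913204 0.13245062 0.087     ] [ 0.51327429 -0.08601113  0.087     ]
bar [0.6423777  0.14737795 0.137     ]
lower 0.05 [0.64432556 0.15145387 0.05      ]
lower 0.055 [0.64324923 0.15080892 0.055     ]
lower 0.06 [0.6421729  0.15016398 0.06      ]
front top edge [0.69022323 0.14664982 0.165     ] [0.69211332 0.14606358 0.17      ] [0.67690939 0.14685829 0.16      ]
```

View pics/s11.png

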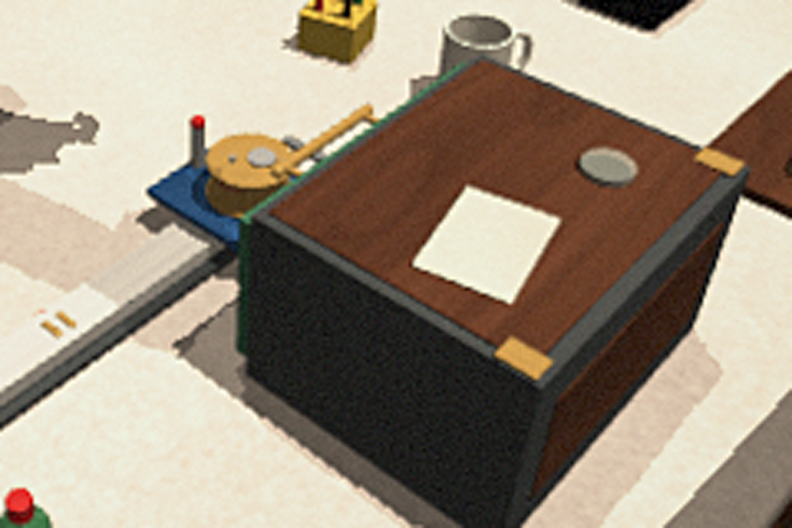

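```bash
python3 -c "
from h import *
go(.43,.13,.21); print(robot.close_job())"
```

```text
tool shift cm [0.11 0.15 0.69] yaw -178.68 ee [0.4311 0.1286 0.2169] F [ 1.4 -0.6  0. ] gap 0.0399 t 40.5
the job is handed in; nothing more can be done
None
```

I cleared the bench and handed the job in after about 40 s. `close_job()` reports no verdict, so I only have my own last checks to go on.

- **Order of work:** I slid the carriage to the far station and pulled the top drawer about 150 mm further out than where it started. I then put the three parts that were present (tin, loupe and wheel) in it, shut it, and slid the carriage home. No barrel or block was visible on the bench.
- **Parts:** the pictures taken before shutting showed all three lying in the drawer. There was no sign of a knocked part or a slackened grip.
- **Drawer:** it was pushed in until it hit a stop at about 14 N. Its front looks flush, and its handle lines up with the lower drawer's to about 1–2 mm.
- **Carriage:** its middle measured y = 0.132 m against 0.133 m for the home mark. The post moved 218 mm in the top view; the nominal distance is 220 mm, but that camera also puts the two station marks 218 mm apart.
- **Everything else:** the oil bottle, mug, stand and amber jar were never touched. At the end the arm stood clear, with only noise-level force (about 1 N).

Wrist and top-camera positions differed by 2–5 mm at times while the arm was still settling, so I measured again or centred by eye before each grasp.

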